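# Pour the beads from under the necklace stand into the jewellery case

## Task

Take the small handled cup by its handle out from under the necklace stand without bumping the stand's rail, and pour all six glass beads from close above into the open jewellery case. Then stand the empty cup upright on the rose glass tray and let go, leaving the case lid open and the perfume bottles and comb where they are.

Things in the scene. Friction and masses are not known exactly. Their poses are not given: they have to be found in the camera images.
- stand: Necklace stand, fixed. Dark wood foot plate 180 (its x) x 140 (its y) x 12 mm; origin: centre of the plate's underside, z up. Its front is -x and is open (no posts). The cup starts on the plate, near (+18, 0) mm, its handle towards the front.
- rail: Brass rods of the stand, fixed, frame as stand. A 12 mm post at x +80, y 0; from its top (z 175) a 10 mm rod runs along -x over the cup to x -48 and carries a 10 mm cross rail along y, -90 to +90, at z 175 mm, above the cup's handle. A gripper coming straight down hits it; one leaning back about 40 deg to the stand's front passes under. Push it with no more than 8 N.
- cup: Loose white ceramic flared cup, about 150 g, holding six loose beads. Outer radius 22 at the foot, 46 at the rim, height 48, wall 4, floor 5 mm thick. Origin: centre of its underside, z up through the mouth. Flat ear handle: a solid plate from its -x side, 10 mm thick (along y), x from -38 to -84, z from 24 to 48 mm. Slippery inside: the beads have all slid out once it is tipped 90 to 105 degrees.
- cup_ear (a point): Middle of the free part of the cup's ear handle, at (-66, 0, 36) mm in the cup's frame; axes as the cup's. Fingers close along its y.
- cup_mouth (a point): Centre of the cup's mouth (rim height, 48 mm above its underside).
- case: Jewellery case, fixed: open wooden box, outer 130 (its x) x 150 (its y) x 50 mm high, walls and floor 6 mm. Origin: centre of its underside, z up. The mirrored lid is hinged on its +x rim.
- lid (a joint): Hinge of the case's mirrored lid (a panel 130 x 150 x 8 mm with a small knob), rad: 0 shut, starts open between 1.75 and 2.0, limit 2.1; it stays where it is left. Open, it rises from the case's +x rim to about 185 mm above the table.
- tray: Rose glass tray, fixed: 200 (its x) x 210 (its y) mm, floor 5 mm thick, rim 14 mm high and 5 mm thick. Origin: centre of its underside, z up. Two bottles stand along its +x side (x above +45 mm); the rest is free.
- bottle_a: Loose amber perfume bottle on the tray, 30 x 50 mm, 102 mm high with its cap. Origin: centre of underside. Leave alone.
- bottle_b: Loose smoke-glass perfume bottle on the tray, 34 x 42 mm, 112 mm high with its cap. Origin: centre of underside. Leave alone.
- bottle_c: Loose smoke-glass perfume bottle on the dressing surface, 32 x 60 mm, 97 mm high. Origin: centre of underside. Leave alone.
- comb: Loose silver plastic comb lying flat, 38 x 170 (its y) x 6 mm. Origin: underside middle. Leave alone.
- bead0: Loose round glass bead, 20 mm diameter, 11 g; origin at its centre. Starts in the cup.
- bead1: Loose round glass bead, 20 mm diameter, 11 g; origin at its centre. Starts in the cup.
- bead2: Loose round glass bead, 20 mm diameter, 11 g; origin at its centre. Starts in the cup.
- bead3: Loose round glass bead, 20 mm diameter, 11 g; origin at its centre. Starts in the cup.
- bead4: Loose round glass bead, 20 mm diameter, 11 g; origin at its centre. Starts in the cup.
- bead5: Loose round glass bead, 20 mm diameter, 11 g; origin at its centre. Starts in the cup.
There are look-alikes about, which are no part of the job. Several things have the shape of the cup; the one meant has the colours described above.

How it is judged:
On the way, in this order (a step that is already met when the one before it is completed fails the run):
1. the cup is held clear of the necklace stand, all six beads still in it (contact force between the fingers and cup above 1 N and distance between cup and stand above 0.1 m and height (world z) of cup above 0.06 m and distance between each of bead0, bead1, bead2, bead3, bead4, bead5 and cup_mouth below 0.05 m), for 0.1 s.
2. all six beads are in the jewellery case while the fingers still hold the cup (contact force between the fingers and cup above 1 N and x of bead0 in the frame of case between -0.06 and 0.06 m and y of bead0 in the frame of case between -0.07 and 0.07 m and z of bead0 in the frame of case between 0 and 0.048 m and x of bead1 in the frame of case between -0.06 and 0.06 m and y of bead1 in the frame of case between -0.07 and 0.07 m and z of bead1 in the frame of case between 0 and 0.048 m and x of bead2 in the frame of case between -0.06 and 0.06 m and y of bead2 in the frame of case between -0.07 and 0.07 m and z of bead2 in the frame of case between 0 and 0.048 m and x of bead3 in the frame of case between -0.06 and 0.06 m and y of bead3 in the frame of case between -0.07 and 0.07 m and z of bead3 in the frame of case between 0 and 0.048 m and x of bead4 in the frame of case between -0.06 and 0.06 m and y of bead4 in the frame of case between -0.07 and 0.07 m and z of bead4 in the frame of case between 0 and 0.048 m and x of bead5 in the frame of case between -0.06 and 0.06 m and y of bead5 in the frame of case between -0.07 and 0.07 m and z of bead5 in the frame of case between 0 and 0.048 m), for 0.1 s.
At the end, for the whole second after the job is handed in: All six beads lie at rest (under 0.1 m/s) inside the jewellery case, centres below its rim (48 mm); the cup stands still and upright (within 0.08 rad) on the tray's floor (underside less than 9 mm above the tray's underside), released; the lid is still open beyond 1.3 rad (x of bead0 in the frame of case between -0.06 and 0.06 m and y of bead0 in the frame of case between -0.07 and 0.07 m and z of bead0 in the frame of case between 0 and 0.048 m and x of bead1 in the frame of case between -0.06 and 0.06 m and y of bead1 in the frame of case between -0.07 and 0.07 m and z of bead1 in the frame of case between 0 and 0.048 m and x of bead2 in the frame of case between -0.06 and 0.06 m and y of bead2 in the frame of case between -0.07 and 0.07 m and z of bead2 in the frame of case between 0 and 0.048 m and x of bead3 in the frame of case between -0.06 and 0.06 m and y of bead3 in the frame of case between -0.07 and 0.07 m and z of bead3 in the frame of case between 0 and 0.048 m and x of bead4 in the frame of case between -0.06 and 0.06 m and y of bead4 in the frame of case between -0.07 and 0.07 m and z of bead4 in the frame of case between 0 and 0.048 m and x of bead5 in the frame of case between -0.06 and 0.06 m and y of bead5 in the frame of case between -0.07 and 0.07 m and z of bead5 in the frame of case between 0 and 0.048 m and linear speed of each of bead0, bead1, bead2, bead3, bead4, bead5 below 0.1 m/s and contact force between cup and tray above 0.3 N and angle between cup's own z axis and vertical below 0.08 rad and z of cup in the frame of tray below 0.009 m and x of cup in the frame of tray between -0.1 and 0.1 m and y of cup in the frame of tray between -0.105 and 0.105 m and linear speed of cup below 0.03 m/s and value of joint lid above 1.3 rad); the robot touches nothing.
It fails at once if the necklace stand's rods are pushed with more than 8 N (contact force between anything else and rail above 8 N).
It fails at once if a bead moves faster than 2 m/s (tipped from about 20 cm or more above the case floor, or flung) (linear speed of any of bead0, bead1, bead2, bead3, bead4, bead5 above 2 m/s).
It fails at once if a perfume bottle or the comb is moved more than 25 mm or a bottle tips (distance of any of bottle_a, bottle_b, bottle_c, comb from where it was at the start of the episode above 0.025 m or angle between any of bottle_a, bottle_b, bottle_c's own z axis and vertical above 0.3 rad).
It also fails if it takes over 70 s, if anything falls off the work surface, if the arm or the gripper's body presses on something with over 40 N, if the wrist force passes 120 N, or if a joint passes its speed limit or range.

## Robot

A 6-joint arm with a two-finger parallel gripper is mounted at the origin on the work surface. World frame = base frame: x ahead of the robot, y to its left, z up, the work surface at z = 0. Lengths are in m, angles in rad, forces in N, time in s.
With the tool pointing down it reaches from about 0.375 to 0.75 m from the base axis. Payload 9 kg.
Tool frame: the origin (TCP) lies at the very end of the fingers, on their centre line; the grasp point (between the pads) lies 19 mm behind it; z points along the fingers, y is the line along which they close (so a half turn about z gives the same grasp; the last joint's range is limited). The gripper opens to 85 mm and grips with 20 to 120 N. Pads are 22 mm wide; open, the fingers measure 114 mm over their backs; the gripper's body (76 mm by 85 mm) begins 54 mm behind the grasp point. The pads swing forward as they close: fully open they stand 13 mm farther back than shut.
Start: joints at [0.993, 0.104, 0.097, 1.564, 0, 1.353], TCP at [0.211, 0.562, 0.205] pointing down, gripper open.
Joint ranges: [-2.99, 2.99], [-0.84, 1.86], [-1.1, 1.16], [-1.84, 2.11], [-1.51, 1.56], [-3.14, 3.14]. Speed limits (rad/s): [2.22, 2.22, 2.57, 3.14, 3.14, 3.14].

## Interface

Orientations are given as a unit quaternion [w, x, y, z].
In Python, from plant import r gives the robot as it stands.
- The arm moves only by the shell command python3 -m creep 'ROWS' [OPENING] [FORCE]. ROWS is JSON, a list of rows, each a list of 2 entries, a list of its own where there are three numbers: the shift along the tool's x, y, z in cm, then the turn about the tool's z in degrees. In form: [[[dx, dy, dz], yaw], ...]. A call has 1 to 5 rows; each row is the pose to reach, as a shift and turn from the pose commanded when the call began, along the tool's axes at that moment; what a row does not reach only later rows make up. A row lasts 1/12 s, in which the tool goes at most 41.7 mm and 7.16 degrees, less where a joint would pass 70% of its speed; a pose out of reach is approached as far as the arm can. A call with a gripper value outside its range is refused whole. OPENING is the opening, from -1 (shut) to 1 (fully open), set as the call begins (- or left out, the last holds). The fingers move at their own pace and stop on an object; FORCE is the grip in N (left out, the last holds). Time passes only in rows, so rows that repeat a pose let the fingers close. It gives the time, the measured TCP pose, the force, the opening and the grip force at its end, in the units of the state.
- r.get_state(): the state, without advancing time (a new reading comes with each control period).
- r.snapshot(name): name is "side" or "top"; returns the picture (384x512x3 uint8, red, green, blue); there is no depth.
- r.calibration(name): a dict with "intrinsics" (3x3 intrinsics, pixels), "camera_from_world" (4x4, takes a point from world to camera coordinates). Camera axes: x right, y down, z forward; pixel columns grow to the right and rows downward; lengths in m; the calibration is good to about 2 mm. A picture is of the moment at which its call begins. calibration takes no time and is no camera call.
- r.finish_job(): hands the job in; it is judged then, once.
The state is a dict: "t": time; "joint_positions": joint angles; "joint_vel": joint speeds; "effort": joint torques, N m; "ee_pos": TCP position; "eef_rot": TCP orientation; "contact_force": force on the tool from outside, world axes, zero at the start; "wrist_torque": the same for the moment, N m; "width": finger opening in m; "finger_force": force on a finger pad.
Only numpy, scipy, OpenCV 4.12 (cv2) and the standard library are available. Lean on these libraries where they do the work, as an engineer would, in place of code of your own. Each camera call takes 0.05 s, during which the arm holds its last target. There are 200 camera calls.

## Working session

There is one attempt and no reset: what is moved stays moved. The work goes in short steps, Python scripts to look and compute and a shell command to move; the robot and the scene stay as the last step left them, time stands still between calls to the robot, and variables do not carry over. Pictures are saved under pics/ and viewed, at most 10 in all, crops included, and the job is handed in when it is done.

```bash
mkdir -p pics; ls; cat > h.py <<'E'
import numpy as np,cv2
from plant import r
from scipy.spatial.transform import Rotation as R
def snap(n,f):
    im=r.snapshot(n); cv2.imwrite(f,im[:,:,::-1]); return im
def ray(n,u,v):
    c=r.calibration(n);K=np.array(c["intrinsics"]);T=np.array(c["camera_from_world"])
    d=T[:3,:3].T@np.linalg.solve(K,[u,v,1.]);o=-T[:3,:3].T@T[:3,3];return o,d
def onz(n,u,v,z):
    o,d=ray(n,u,v);return o+d*(z-o[2])/d[2]
def proj(n,p):
    c=r.calibration(n);K=np.array(c["intrinsics"]);T=np.array(c["camera_from_world"])
    q=(np.atleast_2d(p)@T[:3,:3].T+T[:3,3])@K.T;return q[:,:2]/q[:,2:]
E
python3 - <<'E'
from h import *
s=r.get_state()
for k,v in s.items(): print(k,np.round(v,3))
print(R.from_quat(np.roll(s["eef_rot"],-1)).as_matrix().round(3))
for n in("side","top"):
    im=snap(n,f"pics/{n}0.png"); o,d=ray(n,256,192); print(n,o.round(3),d.round(3))
E
```

```text
pics
t 0.0
joint_positions [0.993 0.105 0.096 1.564 0.    1.353]
joint_vel [-0.002 -0.001  0.001  0.001 -0.001  0.   ]
effort [ 1.0000e-03 -5.5694e+01  5.0364e+01  1.7000e-02 -0.0000e+00  0.0000e+00]
ee_pos [0.211 0.561 0.204]
eef_rot [-0.     0.179  0.984 -0.001]
contact_force [0.04  0.066 0.186]
wrist_torque [ 0.006 -0.007  0.015]
finger_force 0.0
width 0.085
[[-0.936  0.352 -0.001]
 [ 0.352  0.936 -0.001]
 [ 0.    -0.001 -1.   ]]
side [ 0.128 -0.642  0.922] [ 0.353  0.565 -0.746]
top [0.348 0.027 1.071] [ 0.23  -0.02  -0.973]
```

View pics/top0.png

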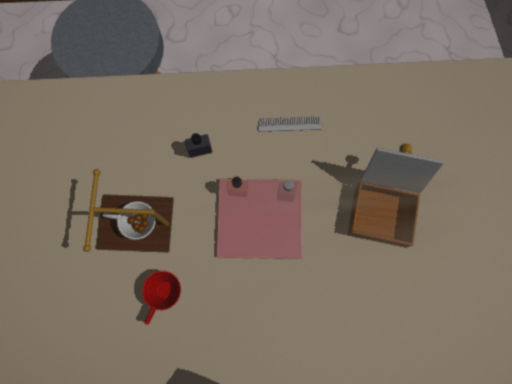

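View pics/side0.png

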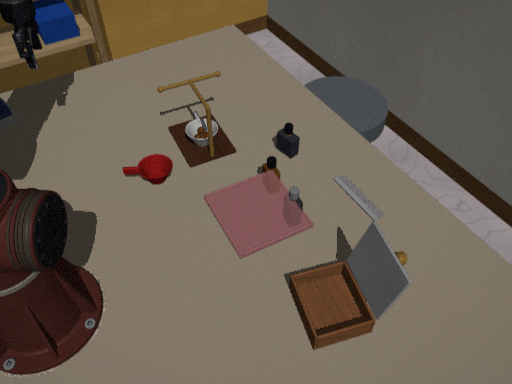

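The top picture shows two cup shapes: white on the stand plate at (135,220) and red at (162,290). The white one fits the description and holds the beads. The stand's front faces left (world +y). The tray is at (260,218), the case at (386,213), and the lid rises behind the case at (400,172). I'll enlarge the cup to confirm before reaching for it.

```bash
python3 - <<'E'
from h import *
t=cv2.imread("pics/top0.png");s=cv2.imread("pics/side0.png")
a=cv2.resize(t[160:280,70:190],(400,400),interpolation=cv2.INTER_CUBIC)
b=cv2.resize(s[60:170,145:255],(400,400),interpolation=cv2.INTER_CUBIC)
c=cv2.resize(t[140:260,330:450],(400,400),interpolation=cv2.INTER_CUBIC)[:,:]
cv2.imwrite("pics/crop0.png",np.clip(np.hstack([a,b]).astype(float)*1.6,0,255).astype(np.uint8))
for n,u,v,z in[("plate TL",104,196,.012),("TR",173,197,.012),("BR",170,251,.012),("BL",98,248,.012),("tray TL",219,180,.014),("TR",301,180,.014),("BR",301,258,.014),("BL",217,257,.014),("case BL",355,234,.05),("BR",413,243,.05),("TR",418,194,.05),("TL",360,187,.05),("cup",135,219,.06),("red",162,290,.048)]:
    print(n,onz("top",u,v,z)[:2].round(3))
E
```

```text
plate TL [0.607 0.391]
TR [0.596 0.216]
BR [0.459 0.225]
BL [0.476 0.402]
tray TL [0.634 0.098]
TR [ 0.623 -0.112]
BR [ 0.425 -0.097]
BL [0.439 0.109]
case BL [ 0.473 -0.226]
BR [ 0.444 -0.363]
TR [ 0.563 -0.392]
TL [ 0.588 -0.251]
cup [0.535 0.299]
red [0.366 0.237]
```

View pics/crop0.png

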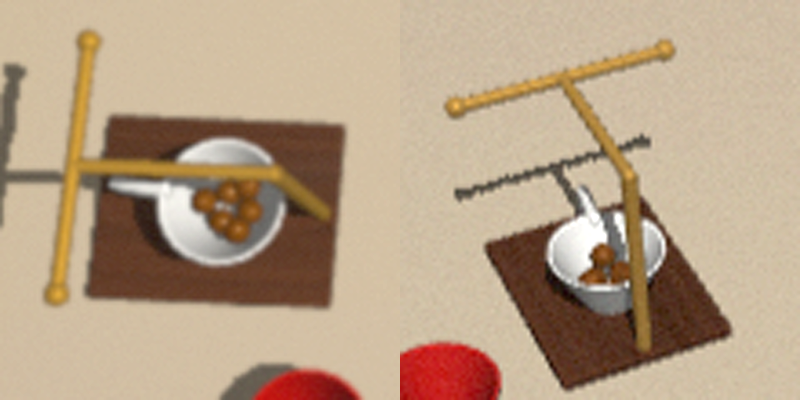

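```bash
python3 -m creep '[[[0,0,-4],0],[[0,0,-8],0],[[0,0,-12],0],[[0,0,-16],0],[[0,0,-20],0]]'; python3 - <<'E'
from h import *
s=r.get_state();print(s["joint_positions"].round(3) if hasattr(s["joint_positions"],"round") else s["joint_positions"])
E
```

```text
t: 0.52
ee_pos: [0.2109, 0.5612, 0.4054]
eef_rot: [0.0, 0.179, 0.984, 0.0]
contact_force: [1.1, 1.7, 0.5]
width: 0.0851
finger_force: 0.0
[0.993 0.285 0.68  1.966 0.    1.353]
```

```bash
python3 -m creep '[[[0,0,-4],0],[[0,0,-8],0],[[0,0,-12],0],[[0,0,-16],0],[[0,0,-20],0]]'; python3 - <<'E'
from h import *
s=r.get_state();print(np.round(s["joint_positions"],3))
E
```

```text
t: 0.93
ee_pos: [0.2042, 0.5411, 0.4924]
eef_rot: [0.009, 0.179, 0.984, 0.024]
contact_force: [-1.2, -0.2, -0.1]
width: 0.0856
finger_force: 0.0
[9.820e-01 3.260e-01 9.170e-01 2.111e+00 2.000e-03 1.342e+00]
```

```bash
python3 -m creep '[[[0,0,0],0],[[0,0,0],0]]'; python3 -m creep '[[[0,0,8],0],[[0,0,8],0],[[0,0,8],0]]'; python3 - <<'E'
from h import *
s=r.get_state();print(np.round(s["joint_positions"],3));print(R.from_quat(np.roll(s["eef_rot"],-1)).as_matrix().round(3))
E
```

```text
t: 1.1
ee_pos: [0.2041, 0.5411, 0.4907]
eef_rot: [0.008, 0.179, 0.984, 0.022]
contact_force: [1.3, -0.2, 0.0]
width: 0.0853
finger_force: 0.0
t: 1.35
ee_pos: [0.2061, 0.5445, 0.4058]
eef_rot: [0.007, 0.179, 0.984, 0.02]
contact_force: [-0.2, 0.4, 0.1]
width: 0.0855
finger_force: 0.0
[0.983 0.154 0.53  1.903 0.002 1.343]
[[-0.936  0.352  0.022]
 [ 0.352  0.935  0.037]
 [-0.007  0.043 -0.999]]
```

The crop confirms the white cup with amber beads and its ear pointing left under the cross rail. The red one is a decoy.

Pushing the arm against a joint limit leaves a lasting tilt, so I can build up lean where the arm plane faces −y and carry it over to the stand. I'll go there high above everything and yaw the tool on the way.

```bash
python3 -m creep '[[[-3.5,-1.9,0],7],[[-7,-3.9,0],14],[[-10.5,-5.8,0],21],[[-14,-7.8,0],28],[[-17.5,-9.7,0],35]]' -1 | head -3
python3 -m creep '[[[-4,0.4,0],7],[[-8,0.8,0],14],[[-12,1.2,0],21],[[-16,1.6,0],28],[[-20,2,0],35]]'|head -3
python3 -m creep '[[[-4,0,0],1],[[-8,0,0],2],[[-12,0,0],3],[[-16,0,0],4],[[-20,0,0],4]]'|head -3
python3 -m creep '[[[-4,0,0],0],[[-8,0,0],0],[[-12,0,0],0],[[-16,0,0],0],[[-20,0,0],0]]' 
python3 -c "
from h import *
s=r.get_state();print(np.round(s['joint_positions'],3));print(R.from_quat(np.roll(s['eef_rot'],-1)).as_matrix().round(3))"
```

```text
t: 1.77
ee_pos: [0.3363, 0.3909, 0.4065]
eef_rot: [0.0, 0.469, 0.883, 0.023]
t: 2.18
ee_pos: [0.466, 0.2372, 0.4033]
eef_rot: [-0.007, 0.713, 0.701, 0.023]
t: 2.6
ee_pos: [0.4627, 0.0378, 0.3946]
eef_rot: [-0.009, 0.735, 0.678, 0.023]
t: 3.02
ee_pos: [0.4466, -0.1613, 0.3857]
eef_rot: [-0.009, 0.735, 0.678, 0.024]
contact_force: [2.1, 0.9, -0.3]
width: 0.0004
finger_force: 0.0
[-0.659 -0.146  0.189  1.915  0.05   0.992]
[[ 0.08   0.997  0.023]
 [ 0.996 -0.081  0.045]
 [ 0.047  0.02  -0.999]]
```

```bash
python3 -m creep '[[[-3.2,-2.4,0],0],[[-6.4,-4.8,0],0],[[-9.6,-7.2,0],0],[[-12.8,-9.6,0],0],[[-16,-12,0],0]]'|head -3
python3 -m creep '[[[-3.2,-2.4,0],0],[[-6.4,-4.8,0],0],[[-9.6,-7.2,0],0],[[-12.8,-9.6,0],0],[[-16,-12,0],0]]'|head -3
python3 -m creep '[[[-3.2,-2.4,0],0],[[-6.4,-4.8,0],0],[[-9.6,-7.2,0],0],[[-11,-9,0],0]]'|head -3
python3 -m creep '[[[0,0,-4],0],[[0,0,-8],0],[[0,0,-12],0],[[0,0,-16],0],[[0,0,-20],0]]'|head -3 
python3 -c "
from h import *
s=r.get_state();print(np.round(s['joint_positions'],3));print(R.from_quat(np.roll(s['eef_rot'],-1)).as_matrix().round(3))"
```

```text
t: 3.43
ee_pos: [0.3136, -0.3099, 0.3758]
eef_rot: [-0.009, 0.735, 0.678, 0.025]
t: 3.85
ee_pos: [0.1813, -0.4595, 0.3659]
eef_rot: [-0.008, 0.735, 0.678, 0.025]
t: 4.18
ee_pos: [0.0819, -0.5629, 0.357]
eef_rot: [-0.009, 0.735, 0.677, 0.026]
t: 4.6
ee_pos: [0.0787, -0.5547, 0.4754]
eef_rot: [0.01, 0.735, 0.678, 0.006]
[-1.677  0.282  0.826  2.111  0.023 -0.025]
[[ 0.081  0.996  0.023]
 [ 0.997 -0.081 -0.006]
 [-0.004  0.023 -1.   ]]
```

```bash
python3 -m creep '[[[3,0,-2],0],[[6,0,-4],0],[[9,0,-6],0],[[12,0,-8],0],[[15,0,-10],0]]'|head -3
python3 -m creep '[[[3,0,-2],0],[[6,0,-4],0],[[9,0,-6],0],[[12,0,-8],0],[[15,0,-10],0]]'|head -3 
python3 -c "
from h import *
s=r.get_state();print(np.round(s['joint_positions'],3));print(R.from_quat(np.roll(s['eef_rot'],-1)).as_matrix().round(3))"
```

```text
t: 5.02
ee_pos: [0.0897, -0.4301, 0.5049]
eef_rot: [0.023, 0.735, 0.678, -0.009]
t: 5.43
ee_pos: [0.1075, -0.3442, 0.502]
eef_rot: [0.035, 0.735, 0.677, -0.026]
[-1.651e+00 -3.810e-01  2.450e-01  2.111e+00  1.600e-02  2.000e-03]
[[ 0.082  0.997  0.009]
 [ 0.993 -0.081 -0.087]
 [-0.086  0.016 -0.996]]
```

```bash
python3 -m creep '[[[0,0,-4],0],[[0,0,-8],0],[[0,0,-12],0],[[0,0,-16],0],[[0,0,-20],0]]'|head -3
python3 -m creep '[[[0,0,-20],0],[[0,0,-20],0],[[0,0,-20],0],[[0,0,-20],0],[[0,0,-20],0]]'|head -3
python3 -c "
from h import *
s=r.get_state();print(np.round(s['joint_positions'],3));print(R.from_quat(np.roll(s['eef_rot'],-1)).as_matrix().round(3))"
```

```text
t: 5.85
ee_pos: [0.1184, -0.3728, 0.5345]
eef_rot: [0.051, 0.734, 0.676, -0.044]
t: 6.27
ee_pos: [0.1292, -0.3898, 0.5631]
eef_rot: [0.068, 0.733, 0.674, -0.063]
[-1.572 -0.235  0.49   2.111  0.     0.082]
[[ 0.083  0.997  0.   ]
 [ 0.979 -0.081 -0.185]
 [-0.184  0.015 -0.983]]
```

```bash
for k in 1; do :; done
python3 -m creep '[[[4,-4,-20],0],[[4,-4,-20],0],[[4,-4,-20],0],[[4,-4,-20],0],[[4,-4,-20],0]]'|head -3
python3 -m creep '[[[10,0,-20],0],[[10,0,-20],0],[[10,0,-20],0],[[10,0,-20],0],[[10,0,-20],0]]'|head -3
python3 -m creep '[[[0,0,-40],0],[[0,0,-40],0],[[0,0,-40],0],[[0,0,-40],0],[[0,0,-40],0]]'|head -3
python3 -m creep '[[[20,0,-20],0],[[20,0,-20],0],[[20,0,-20],0],[[20,0,-20],0],[[20,0,-20],0]]'|head -3
python3 -c "
from h import *
s=r.get_state();print(np.round(s['joint_positions'],3));print(R.from_quat(np.roll(s['eef_rot'],-1)).as_matrix().round(3))"
```

```text
t: 6.68
ee_pos: [0.117, -0.3753, 0.5814]
eef_rot: [0.085, 0.731, 0.672, -0.082]
t: 7.1
ee_pos: [0.1448, -0.3274, 0.5905]
eef_rot: [0.102, 0.729, 0.67, -0.099]
t: 7.52
ee_pos: [0.1682, -0.3373, 0.6218]
eef_rot: [0.121, 0.725, 0.668, -0.115]
t: 7.93
ee_pos: [0.202, -0.2327, 0.6042]
eef_rot: [0.141, 0.722, 0.666, -0.124]
[-1.115 -0.538  0.349  2.111 -0.154  0.509]
[[ 0.082  0.997  0.01 ]
 [ 0.927 -0.073 -0.369]
 [-0.367  0.039 -0.929]]
```

```bash

python3 -m creep '[[[-4,-4,0],0],[[-8,-8,0],0],[[-12,-12,0],0],[[-15,-15,-2],0],[[-16,-17,-4],0]]'|head -3
python3 -m creep '[[[0,-2,-40],0],[[0,-2,-40],0],[[0,-2,-40],0],[[0,-2,-40],0],[[0,-2,-40],0]]'|head -3
python3 -m creep '[[[10,-3,-40],0],[[10,-3,-40],0],[[10,-3,-40],0],[[10,-3,-40],0],[[10,-3,-40],0]]'|head -3
python3 -c "
from h import *
s=r.get_state();print(np.round(s['joint_positions'],3));print(R.from_quat(np.roll(s['eef_rot'],-1)).as_matrix().round(3))"
```

```text
t: 8.35
ee_pos: [0.0928, -0.3364, 0.6309]
eef_rot: [0.146, 0.721, 0.665, -0.133]
t: 8.77
ee_pos: [0.1248, -0.3361, 0.6676]
eef_rot: [0.16, 0.718, 0.66, -0.153]
t: 9.18
ee_pos: [0.1523, -0.2884, 0.6795]
eef_rot: [0.179, 0.713, 0.656, -0.17]
[-1.395 -0.474  0.556  2.111 -0.091  0.236]
[[ 0.081  0.997 -0.008]
 [ 0.876 -0.075 -0.477]
 [-0.476  0.032 -0.879]]
```

```bash

python3 -m creep '[[[-3,-4,0],0],[[-5,-8,-2],0],[[-7,-11,-10],0],[[-7,-11,-20],0],[[-7,-11,-40],0]]'|head -3
python3 -m creep '[[[5,-8,-40],0],[[5,-8,-40],0],[[5,-8,-40],0],[[5,-8,-40],0],[[5,-8,-40],0]]'|head -3
python3 -m creep '[[[10,-8,-40],0],[[10,-8,-40],0],[[10,-8,-40],0],[[10,-8,-40],0],[[10,-8,-40],0]]'|head -3
python3 -m creep '[[[10,-8,-40],0],[[10,-8,-40],0],[[10,-8,-40],0],[[10,-8,-40],0],[[10,-8,-40],0]]'|head -3
python3 -c "
from h import *
s=r.get_state();print(np.round(s['joint_positions'],3));print(R.from_quat(np.roll(s['eef_rot'],-1)).as_matrix().round(3))"
```

```text
t: 9.6
ee_pos: [0.1085, -0.3294, 0.7084]
eef_rot: [0.189, 0.712, 0.65, -0.19]
t: 10.02
ee_pos: [0.1293, -0.2867, 0.7235]
eef_rot: [0.205, 0.705, 0.646, -0.209]
t: 10.43
ee_pos: [0.1457, -0.2334, 0.7841]
eef_rot: [0.277, 0.677, 0.639, -0.237]
t: 10.85
ee_pos: [0.1352, -0.2071, 0.8459]
eef_rot: [0.325, 0.653, 0.625, -0.278]
[-1.228 -0.483  0.919  2.11  -0.22   0.284]
[[ 0.064  0.997  0.044]
 [ 0.636 -0.007 -0.772]
 [-0.769  0.077 -0.634]]
```

```bash
python3 - <<'E'
from h import *
from scipy.optimize import least_squares
P=np.array
top=[((-.048,.09,.175),(96.4,172)),((-.048,-.09,.175),(86.8,248.2)),((.08,0,.175),(153.4,212.2)),((.08,0,.012),(168.4,224.2)),((-.09,.07,.012),(102.4,195.1)),((.09,.07,.012),(173.5,197.8)),((.09,-.07,.012),(169.3,251.8)),((-.09,-.07,.012),(96.7,248.5))]
side=[((-.048,-.09,.175),(160.1,89.4)),((-.048,.09,.175),(218.2,73.2)),((-.09,-.07,.012),(168.7,127.1)),((.09,.07,.012),(235.8,151)),((.09,-.07,.012),(190.7,166.7)),((.08,0,.175),(208.3,108.1)),((.08,0,.012),(211.6,155.2))]
def fit(top,side,x0):
    def T(x,p): c,s=np.cos(x[2]),np.sin(x[2]); p=P(p); return np.c_[x[0]+c*p[:,0]-s*p[:,1],x[1]+s*p[:,0]+c*p[:,1],p[:,2]]
    def f(x): return np.r_[tuple((proj(n,T(x,[a for a,_ in L]))-P([b for _,b in L])).ravel() for n,L in(("top",top),("side",side)) if L)]
    s=least_squares(f,x0,loss="soft_l1"); print(s.x.round(4),np.degrees(s.x[2]).round(1),"res",f(s.x).round(1))
fit(top,side,[.53,.31,-1.6])
zc=.012
fit([((0,0,.06),(136.6,220.6)),((-.084,0,.06),(102.4,215.2))],[((0,0,.06),(201.7,128.8))],[.53,.3,-1.6])
c=lambda t:[((sx*.065,sy*.075,.05),uv) for (sx,sy),uv in t]
fit(c([((-1,1),(355,234)),((-1,-1),(413,243)),((1,-1),(418,194)),((1,1),(360,187))]),[],[.52,-.3,0])
fit([((sx*.1,sy*.105,.014),uv) for (sx,sy),uv in [((1,1),(219,180)),((1,-1),(301,180)),((-1,-1),(301,258)),((-1,1),(217,257))]],[],[.53,0,0])
E
```

```text
[ 0.5344  0.3091 -1.6575] -95.0 res [ 1.7 -2.9  1.1  3.9 -0.3 -0.5 -0.5 -0.4  0.8 -0.9  0.5 -1.1  0.3  0.3
 -0.   1.  -3.6  0.7  1.3 -0.6 -2.  -0.8  0.2 -1.8 -1.5 -1.7 -1.  -0.2
 -0.  -0.5]
[ 0.5318  0.2938 -1.7666] -101.2 res [ 0.4 -0.4  0.2  0.  -0.9 -0.8]
[ 0.5185 -0.3079 -0.2243] -12.8 res [-2.5  0.6  1.8  2.4  1.4 -0.8 -1.2 -4. ]
[ 5.305e-01 -5.000e-04 -6.320e-02] -3.6 res [-0.1 -1.2 -0.1 -0.3  1.   0.5 -0.6  0.5]
```

```bash

python3 -m creep '[[[0.2,-3.8,1.2],0],[[0.4,-7.6,2.4],0],[[0.6,-11.4,3.6],0],[[0.8,-15.2,4.8],0],[[1,-19,6],0]]'|head -3
python3 -m creep '[[[0.2,-3.8,1.2],0],[[0.4,-7.6,2.4],0],[[0.6,-11.4,3.6],0],[[0.8,-15.2,4.8],0],[[1,-19,6],0]]'|head -3
python3 -m creep '[[[0.2,-3.5,1.2],0],[[0.4,-7,2.4],0],[[0.4,-7,2.4],0]]'|head -3
python3 -c "
from h import *
s=r.get_state();print(np.round(s['joint_positions'],3));print(R.from_quat(np.roll(s['eef_rot'],-1)).as_matrix().round(3))
im=cv2.imread('pics/top0.png').astype(int)
g=im.min(2); sub=g[205:235,98:162]
for v in range(208,226): print(v,' '.join('%3d'%q for q in g[v,98:128]))"
```

```text
t: 11.27
ee_pos: [0.1322, -0.3164, 0.8636]
eef_rot: [0.343, 0.628, 0.616, -0.329]
t: 11.68
ee_pos: [0.085, -0.37, 0.8495]
eef_rot: [0.332, 0.633, 0.615, -0.334]
t: 11.93
ee_pos: [0.0229, -0.4071, 0.8296]
eef_rot: [0.327, 0.636, 0.612, -0.337]
[-2.565 -0.552  0.694  2.112  0.748 -0.671]
[[ 0.023  0.999 -0.028]
 [ 0.558 -0.036 -0.829]
 [-0.829  0.003 -0.559]]
208  45  46  32  31  31  31  31  31  31  29  28  31  30  29  31  31  31  26  26  27  25  24  28  25  47  79  98 102 102 109
209  37  35  34  34  35  34  32  34  34  33  32  32  33  33  34  30  34  32  33  31  30  30  33  32  39  52  58  57  59  66
210  34  34  34  34  35  34  33  34  35  34  34  36  37  35  34  36  35  34  36  35  36  35  33  37  37  38  37  37  39  38
211  35  34  34  30  32  33  35  33  36  32  34  33  33  32  30  33  33  34  34  34  34  36  33  34  37  35  36  34  34  36
212  42  38  34  27  21  36  43  43  42  39  36  36  30  26  28  26  29  29  29  29  32  38  42  42  40  39  38  38  40  39
213  49  44  31  26  33  51  63  64  64  61  54  53  50  44  42  41  36  30  31  30  37  54  60  59  54  53  53  52  55 
[... 791 characters left out ...]
  27  23  21  20  18  14  20  29  48 100 147 148 145 148 148 147 149 147 134  78
221  65  37  31  27  27  26  27  21  27  24  26  23  16  19  18  21  15  20  44  99 146 150 146 147 147 147 147 146 132  79
222  65  39  29  29  28  28  29  26  29  25  28  24  17  19  20  17  22  17  45  98 146 148 146 146 146 145 146 146 136  94
223  65  37  28  27  28  29  23  26  24  23  24  27  18  16  14  17  22  17  41  94 143 146 144 143 144 145 145 145 141 125
224  65  35  27  26  28  24  25  28  25  25  26  23  18  20  18  15  17  18  36  89 139 145 144 143 144 144 145 144 144 139
225  64  32  26  25  30  30  27  29  28  27  25  25  16  19  17  18  20  19  33  82 135 146 141 142 142 141 141 142 141 143
```

```bash

python3 -m creep '[[[0,-4,1],0],[[0,-8,2],0],[[0,-12,3],0],[[0,-16,4],0],[[0,-20,5],0]]'|head -3
python3 -m creep '[[[0,-4,0],0],[[0,-8,0],0],[[0,-12,0],0],[[0,-16,0],0],[[0,-20,0],0]]'|head -3
python3 -c "
from h import *
s=r.get_state();print(np.round(s['joint_positions'],3));print(R.from_quat(np.roll(s['eef_rot'],-1)).as_matrix().round(3))"
```

```text
t: 12.35
ee_pos: [-0.1637, -0.4571, 0.7956]
eef_rot: [0.325, 0.637, 0.611, -0.34]
t: 12.77
ee_pos: [-0.3551, -0.4671, 0.7815]
eef_rot: [0.321, 0.639, 0.605, -0.35]
[-2.964  0.025  0.923  2.11   0.945 -1.153]
[[ 0.023  0.998 -0.059]
 [ 0.548 -0.062 -0.834]
 [-0.836 -0.013 -0.549]]
```

```bash

python3 -m creep '[[[-4,2,-4],0],[[-8,4,-8],0],[[-12,6,-12],0],[[-16,8,-16],0],[[-20,10,-20],0]]'|head -3
python3 -m creep '[[[-8,6,-5],0],[[-16,12,-10],0],[[-25,16,-16],0],[[-25,16,-16],0],[[-25,16,-16],0]]'|head -3
python3 -c "
from h import *
s=r.get_state();print(np.round(s['joint_positions'],3));print(R.from_quat(np.roll(s['eef_rot'],-1)).as_matrix().round(3))"
```

```text
t: 13.18
ee_pos: [-0.2689, -0.4906, 0.8582]
eef_rot: [0.322, 0.638, 0.595, -0.368]
t: 13.6
ee_pos: [-0.1495, -0.4761, 0.9022]
eef_rot: [0.327, 0.632, 0.589, -0.383]
[-2.737 -0.103  1.156  2.111  0.856 -0.757]
[[ 0.012  0.995 -0.098]
 [ 0.495 -0.092 -0.864]
 [-0.869 -0.038 -0.493]]
```

```bash
cat > kin.py <<'E'
import numpy as np
from scipy.optimize import least_squares
from scipy.spatial.transform import Rotation as R
Q=np.array([[.993,.105,.096,1.564,0,1.353],[.993,.285,.68,1.966,0,1.353],[.982,.326,.917,2.111,.002,1.342],[.983,.154,.53,1.903,.002,1.343],[-.659,-.146,.189,1.915,.05,.992],[-1.677,.282,.826,2.111,.023,-.025],[-1.651,-.381,.245,2.111,.016,.002],[-1.572,-.235,.49,2.111,0,.082],[-1.115,-.538,.349,2.111,-.154,.509],[-1.395,-.474,.556,2.111,-.091,.236],[-1.228,-.483,.919,2.11,-.22,.284],[-2.565,-.552,.694,2.112,.748,-.671],[-2.964,.025,.923,2.11,.945,-1.153],[-2.737,-.103,1.156,2.111,.856,-.757]])
P=np.array([[.211,.561,.204],[.2109,.5612,.4054],[.2042,.5411,.4924],[.2061,.5445,.4058],[.4466,-.1613,.3857],[.0787,-.5547,.4754],[.1075,-.3442,.502],[.1292,-.3898,.5631],[.202,-.2327,.6042],[.1523,-.2884,.6795],[.1352,-.2071,.8459],[.0229,-.4071,.8296],[-.3551,-.4671,.7815],[-.1495,-.4761,.9022]])
W=np.array([[0,.179,.984,-.001],[0,.179,.984,0],[.009,.179,.984,.024],[.007,.179,.984,.02],[-.009,.735,.678,.024],[.01,.735,.678,.006],[.035,.735,.677,-.026],[.068,.733,.674,-.063],[.141,.722,.666,-.124],[.179,.713,.656,-.17],[.325,.653,.625,-.278],[.327,.636,.612,-.337],[.321,.639,.605,-.35],[.327,.632,.589,-.383]])
LO=np.array([-2.99,-.84,-1.1,-1.84,-1.51,-3.14]);HI=np.array([2.99,1.86,1.16,2.11,1.56,3.14])
ey=lambda a:R.from_rotvec([0,a,0]);ez=lambda a:R.from_rotvec([0,0,a]);ex=lambda a:R.from_rotvec([a,0,0])
def fk(q,p,s5,s6,pts=False):
    r0,b,h,L1,L2,k,w1,w2,t,c6=p
    A=ez(q[0]);x0=A.apply([r0,b,h]);A=A*ey(q[1]);x1=x0+A.apply([0,0,L1]);A=A*ey(-q[2]);x2=x1+A.apply([L2,0,k])
    A=A*ey(q[3]);x3=x2+A.apply([w1,w2,0]);A=A*ez(s5*q[4]);x=x3+A.apply([t,0,0]);A=A*ex(s6*q[5]+c6)
    Rt=A*R.from_matrix([[0,0,1],[0,1,0],[-1,0,0]])
    return (x,Rt,[x0,x1,x2,x3]) if pts else (x,Rt)
WR=R.from_quat(np.roll(W,-1,1))
def solve():
    best=None
    for s5 in(1,-1):
      for s6 in(1,-1):
       for c in(0,1.57,3.14,-1.57):
        f=lambda p:np.concatenate([np.r_[(fk(q,p,s5,s6)[0]-x)*5,(fk(q,p,s5,s6)[1]*w.inv()).as_rotvec()] for q,x,w in zip(Q,P,WR)])
        s=least_squares(f,[0,.13,.2,.4,.45,.05,.1,0,.3,c])
        if best is None or s.cost<best[0]: best=(s.cost,s.x,s5,s6,f(s.x))
    return best
try: p,s5,s6=np.load("kin.npy",allow_pickle=True)
except Exception:
    b=solve();print(b[0],b[1].round(3),b[2],b[3],abs(b[4]).max());np.save("kin.npy",np.array([b[1],b[2],b[3]],dtype=object),allow_pickle=True);p,s5,s6=b[1:4]
def FK(q,pts=False): return fk(q,p,s5,s6,pts)
def ik(x,Rt,q0):
    f=lambda q:np.r_[(FK(q)[0]-x)*5,(FK(q)[1]*Rt.inv()).as_rotvec(),1e-4*(q-q0)]
    s=least_squares(f,np.clip(q0,LO+1e-3,HI-1e-3),bounds=(LO,HI));return s.x,np.abs(s.fun[:6]).max()
E
python3 kin.py
```

```text
2.8440393930726677e-05 [ 0.    -4.244  0.296  0.337  0.55   0.045  0.138  4.374  0.33   0.   ] 1 1 0.00235896461114965
```

```bash
cat > plan1.py <<'E'
from h import *
from kin import *
s=r.get_state();Rt=R.from_quat(np.roll(s["eef_rot"],-1));x=np.array(s["ee_pos"]);q=np.array(s["joint_positions"])
a=Rt.as_matrix()[:,2]
W=[x,[-.05,-.5,.75],[.25,-.48,.6],[.5,-.3,.5],[.56,0,.45],[.57,.3,.45],[.57,.47,.4],[.558,.476,.113],[.543,.346,.039]]
W=np.array(W);Ry=Rt
for i in range(1,len(W)):
    for f in(.34,.67,1.):
        if i>=5: Ry=Rt*ez(np.radians(4.7))
        q,e=ik(W[i-1]+(W[i]-W[i-1])*f,Ry,q)
    print(i,q.round(2),round(e,4),"shift cm",(Rt.inv().apply(W[i]-W[i-1])*100).round(1),"d",np.linalg.norm(W[i]-W[i-1]).round(2), "wrist",FK(q,True)[2][2].round(2))
E
python3 plan1.py
```

```text
1 [-2.3  -0.81  0.1   1.52  0.52 -0.38] 0.0 shift cm [12.2 10.7  8.6] d 0.18 wrist [-3.21  2.77  0.99]
2 [-0.99 -0.82 -0.29  1.17 -0.59  0.34] 0.0 shift cm [14.4 30.2  2.7] d 0.34 wrist [-3.44 -2.5   0.84]
3 [-0.27 -0.14  0.08  1.52 -1.03  1.21] 0.0 shift cm [ 17.9  23.6 -13.1] d 0.32 wrist [-0.69 -4.22  0.8 ]
4 [ 0.25  0.38  0.55  2.11 -0.97  2.02] 0.0864 shift cm [ 19.3   3.4 -24. ] d 0.31 wrist [ 1.67 -3.96  0.75]
5 [ 0.64  0.61  0.9   2.11 -0.85  2.25] 0.3565 shift cm [ 14.9  -1.8 -26. ] d 0.3 wrist [ 3.1  -2.98  0.77]
6 [ 0.82  0.86  1.16  2.11 -0.84  2.36] 0.4636 shift cm [ 12.8  -1.4 -12.2] d 0.18 wrist [ 3.63 -2.33  0.72]
7 [ 0.8   1.18  1.16  2.   -0.68  2.52] 0.2737 shift cm [25.2 -0.2 13.8] d 0.29 wrist [ 3.64 -2.34  0.46]
8 [ 0.69  1.32  1.16  2.11 -0.69  2.61] 0.1118 shift cm [-0. -0. 15.] d 0.15 wrist [ 3.37 -2.73  0.34]
```

```bash
cat > feas.py <<'E'
from h import *
from kin import *
def ori(L,az,yaw=0):
    L=np.radians(L);az=np.radians(az);a=np.array([np.sin(L)*np.cos(az),np.sin(L)*np.sin(az),-np.cos(L)])
    y=np.array([-np.sin(az),np.cos(az),0]);x=np.cross(y,a)
    return R.from_matrix(np.c_[x,y,a])*ez(np.radians(yaw)),a
def best(x,Rt):
    b=None
    for q0 in([.6,.9,.9,1.9,-.6,2],[.3,.5,.2,1.2,-.8,2.],[.8,1.3,.5,1.5,-.3,2.5],[.5,.2,-.3,1.2,-.7,2]):
        q,e=ik(np.array(x),Rt,np.array(q0))
        if b is None or e<b[1]:b=(q,e)
    return b
if __name__=="__main__":
  g=np.array([.545,.3625,.048]);h=np.array([-.19,-.98,0])
  for L in(30,35,40,45,50):
    Rt,a=ori(L,-101)
    for nm,d in(("grasp",0*h),("lift2",[0,0,.02]),("out8",-.08*h+[0,0,.02]),("out14",-.14*h+[0,0,.03]),("back12",-.12*a),("back17",-.17*a)):
        q,e=best(g+.019*a+d,Rt);print(L,nm,q.round(2),round(e,3))
E
python3 feas.py
```

```text
30 grasp [ 0.56  0.89  0.7   1.75 -0.37  2.4 ] 0.0
30 lift2 [ 0.56  0.89  0.72  1.79 -0.37  2.4 ] 0.0
30 out8 [ 0.63  1.17  1.16  1.93 -0.35  2.45] 0.025
30 out14 [ 0.68  1.14  1.16  1.85 -0.33  2.46] 0.097
30 back12 [ 0.62  1.07  1.16  2.01 -0.35  2.43] 0.031
30 back17 [ 0.64  1.01  1.16  2.   -0.35  2.43] 0.081
35 grasp [ 0.58  1.03  0.88  1.87 -0.42  2.45] 0.0
35 lift2 [ 0.58  1.03  0.9   1.9  -0.42  2.45] 0.0
35 out8 [ 0.65  1.18  1.16  1.94 -0.39  2.47] 0.059
35 out14 [ 0.69  1.15  1.16  1.87 -0.38  2.47] 0.135
35 back12 [ 0.64  1.08  1.16  2.01 -0.4   2.46] 0.071
35 back17 [ 0.66  1.03  1.16  2.   -0.4   2.45] 0.122
40 grasp [ 0.6   1.22  1.12  2.01 -0.47  2.5 ] 0.0
40 lift2 [ 0.6   1.22  1.15  2.05 -0.47  2.5 ] 0.0
40 out8 [ 0.67  1.19  1.16  1.95 -0.44  2.49] 0.094
40 out14 [ 0.71  1.16  1.16  1.88 -0.42  2.48] 0.172
40 back12 [ 0.67  1.1   1.16  2.01 -0.45  2.48] 0.107
40 back17 [ 0.69  1.05  1.16  1.99 -0.45  2.47] 0.158
45 grasp [ 0.62  1.26  1.16  2.05 -0.51  2.53] 0.028
45 lift2 [ 0.62  1.24  1.16  2.07 -0.51  2.52] 0.031
45 out8 [ 0.68  1.2   1.16  1.97 -0.49  2.51] 0.13
45 out14 [ 0.73  1.17  1.16  1.89 -0.47  2.49] 0.209
45 back12 [ 0.69  1.12  1.16  2.01 -0.5   2.5 ] 0.147
45 back17 [ 0.72  1.07  1.16  1.98 -0.49  2.48] 0.2
50 grasp [ 0.64  1.28  1.16  2.07 -0.56  2.55] 0.061
50 lift2 [ 0.64  1.25  1.16  2.09 -0.56  2.55] 0.062
50 out8 [ 0.7   1.22  1.16  1.98 -0.54  2.53] 0.165
50 out14 [ 0.74  1.18  1.16  1.91 -0.52  2.5 ] 0.245
50 back12 [ 0.71  1.15  1.16  2.01 -0.54  2.51] 0.187
50 back17 [ 0.74  1.1   1.16  1.98 -0.54  2.49] 0.242
```

```bash
cat > plan2.py <<'E'
from h import *
from kin import *
import sys,json
def path(W,yaw=0,n=4):
    s=r.get_state();Rt=R.from_quat(np.roll(s["eef_rot"],-1));x=np.array(s["ee_pos"]);q=np.array(s["joint_positions"])
    print("x",x.round(4),"q",q.round(2));print(Rt.as_matrix().round(3))
    W=np.vstack([x,W])
    for i in range(1,len(W)):
        for f in np.arange(1,n+1)/n: q,e=ik(W[i-1]+(W[i]-W[i-1])*f,Rt*ez(np.radians(yaw)),q)
        print(W[i],q.round(2),round(e,4),"shift",(Rt.inv().apply(W[i]-W[i-1])*100).round(1),"d",np.linalg.norm(W[i]-W[i-1]).round(2))
if __name__=="__main__": path(json.loads(sys.argv[1]),*[float(v) for v in sys.argv[2:]])
E
python3 plan2.py '[[-0.05,-0.5,0.75],[0.25,-0.48,0.6],[0.45,-0.25,0.4],[0.42,0,0.3],[0.35,0.2,0.3],[0.2,0.35,0.3],[0,0.45,0.3],[-0.05,0.55,0.25]]'
```

```text
x [-0.1495 -0.4761  0.9022] q [-2.74 -0.1   1.16  2.11  0.86 -0.76]
[[ 0.012  0.995 -0.098]
 [ 0.495 -0.092 -0.864]
 [-0.869 -0.038 -0.493]]
[-0.05 -0.5   0.75] [-2.3  -0.81  0.1   1.52  0.52 -0.38] 0.0 shift [12.2 10.7  8.6] d 0.18
[ 0.25 -0.48  0.6 ] [-0.99 -0.82 -0.29  1.17 -0.59  0.34] 0.0 shift [14.4 30.2  2.7] d 0.34
[ 0.45 -0.25  0.4 ] [-0.2  -0.3  -0.24  1.49 -1.05  1.35] 0.0 shift [ 29.   18.6 -12. ] d 0.36
[0.42 0.   0.3 ] [ 0.32  0.15 -0.03  2.02 -0.91  2.28] 0.0 shift [ 21.   -4.9 -16.4] d 0.27
[0.35 0.2  0.3 ] [ 0.69  0.26  0.13  2.11 -0.68  2.51] 0.1397 shift [  9.8  -8.8 -16.6] d 0.21
[0.2  0.35 0.3 ] [ 1.03  0.28  0.21  2.11 -0.41  2.72] 0.3326 shift [  7.2 -16.3 -11.5] d 0.21
[0.   0.45 0.3 ] [ 1.34  0.35  0.34  2.11 -0.1   2.99] 0.4912 shift [  4.7 -20.8  -6.7] d 0.22
[-0.05  0.55  0.25] [1.41 0.63 0.63 2.11 0.   3.07] 0.5167 shift [ 9.2 -5.7 -5.7] d 0.12
```

```bash
cat > feas2.py <<'E'
from feas import *
g=np.array([.545,.3625,.048])
for L in(34,36,38,40,42):
    Rt,a=ori(L,-101)
    for nm,d in(("grasp",0*a),("back5",-.05*a),("side",-.05*a+[-.17,0,0]),("lift",[0,0,.03]),("exit",[-.15,0.03,.03])):
        q,e=best(g+.019*a+d,Rt);print(L,nm,q.round(2),round(e,3))
E
python3 feas2.py
```

```text
34 grasp [ 0.58  1.    0.84  1.84 -0.41  2.44] 0.0
34 back5 [ 0.6   1.15  1.14  2.01 -0.4   2.46] 0.0
34 side [ 0.75  0.66  0.41  1.82 -0.34  2.6 ] 0.0
34 lift [ 0.58  1.    0.88  1.89 -0.41  2.44] 0.0
34 exit [ 0.74  0.7   0.44  1.81 -0.34  2.59] 0.0
36 grasp [ 0.59  1.07  0.92  1.89 -0.43  2.46] 0.0
36 back5 [ 0.61  1.17  1.16  2.02 -0.42  2.47] 0.012
36 side [ 0.76  0.71  0.46  1.85 -0.35  2.62] 0.0
36 lift [ 0.59  1.06  0.96  1.94 -0.43  2.46] 0.0
36 exit [ 0.74  0.75  0.49  1.85 -0.36  2.6 ] 0.0
38 grasp [ 0.6   1.13  1.01  1.95 -0.45  2.48] 0.0
38 back5 [ 0.62  1.18  1.16  2.02 -0.44  2.48] 0.026
38 side [ 0.77  0.76  0.52  1.89 -0.36  2.63] 0.0
38 lift [ 0.6   1.13  1.06  2.   -0.45  2.48] 0.0
38 exit [ 0.75  0.8   0.55  1.88 -0.37  2.62] 0.0
40 grasp [ 0.6   1.22  1.12  2.01 -0.47  2.5 ] 0.0
40 back5 [ 0.63  1.18  1.16  2.03 -0.46  2.49] 0.04
40 side [ 0.77  0.82  0.57  1.93 -0.37  2.65] 0.0
40 lift [ 0.6   1.21  1.16  2.06 -0.47  2.5 ] 0.001
40 exit [ 0.76  0.85  0.6   1.92 -0.38  2.64] 0.0
42 grasp [ 0.61  1.25  1.16  2.04 -0.49  2.51] 0.009
42 back5 [ 0.64  1.19  1.16  2.03 -0.48  2.5 ] 0.054
42 side [ 0.78  0.87  0.63  1.97 -0.39  2.67] 0.0
42 lift [ 0.61  1.21  1.16  2.07 -0.49  2.51] 0.014
42 exit [ 0.76  0.9   0.66  1.97 -0.4   2.66] 0.0
```

```bash

python3 -m creep '[[[2.4,2.1,1.7],0],[[4.8,4.2,3.4],0],[[7.2,6.3,5.1],0],[[9.6,8.5,6.8],0],[[12.2,10.7,8.6],0]]' 1|head -3
python3 -m creep '[[[1.4,3,0.3],0],[[2.8,6,0.6],0],[[4.2,9,0.9],0],[[5.7,12,1.1],0],[[7.2,15,1.3],0]]'|head -3
python3 -m creep '[[[1.4,3,0.3],0],[[2.8,6,0.6],0],[[4.2,9,0.9],0],[[5.7,12,1.1],0],[[7.2,15.2,1.4],0]]'|head -3
python3 -m creep '[[[2.9,1.9,-1.2],0],[[5.8,3.7,-2.4],0],[[8.7,5.6,-3.6],0],[[11.6,7.4,-4.8],0],[[14.5,9.3,-6],0]]'|head -3
python3 -m creep '[[[2.9,1.9,-1.2],0],[[5.8,3.7,-2.4],0],[[8.7,5.6,-3.6],0],[[11.6,7.4,-4.8],0],[[14.5,9.3,-6],0]]'|head -3
python3 plan2.py '[[0.42,0,0.3],[0.35,0.2,0.3],[0.2,0.35,0.3]]'
```

```text
t: 14.02
ee_pos: [-0.0907, -0.4913, 0.8109]
eef_rot: [0.327, 0.633, 0.589, -0.382]
t: 14.43
ee_pos: [0.0429, -0.4835, 0.7486]
eef_rot: [0.325, 0.634, 0.59, -0.38]
t: 14.85
ee_pos: [0.1774, -0.4755, 0.682]
eef_rot: [0.325, 0.634, 0.59, -0.379]
t: 15.27
ee_pos: [0.2775, -0.3589, 0.5832]
eef_rot: [0.325, 0.634, 0.591, -0.378]
t: 15.68
ee_pos: [0.3783, -0.2428, 0.485]
eef_rot: [0.325, 0.635, 0.591, -0.378]
x [ 0.3783 -0.2428  0.485 ] q [-0.22 -0.47 -0.2   1.65 -1.03  1.31]
[[ 0.017  0.995 -0.095]
 [ 0.504 -0.091 -0.859]
 [-0.864 -0.033 -0.503]]
[0.42 0.   0.3 ] [ 0.31  0.14 -0.04  2.01 -0.91  2.26] 0.0 shift [ 28.3   2.6 -12. ] d 0.31
[0.35 0.2  0.3 ] [ 0.69  0.26  0.13  2.11 -0.67  2.51] 0.1332 shift [ 10.   -8.8 -16.5] d 0.21
[0.2  0.35 0.3 ] [ 1.03  0.28  0.21  2.11 -0.41  2.72] 0.3247 shift [  7.3 -16.3 -11.5] d 0.21
```

```bash

python3 -m creep '[[[3.6,0.3,-1.5],0],[[7.2,0.6,-3],0],[[10.8,0.9,-4.5],0],[[14.4,1.3,-6],0],[[18,1.6,-7.5],0]]'|head -3
python3 -m creep '[[[3.5,0.3,-1.5],0],[[7,0.6,-3],0],[[10.3,1,-4.5],0]]'|head -3
python3 -m creep '[[[2,-1.8,-3],-7],[[4,-3.6,-6],-14],[[6,-5.4,-9],-21],[[8,-7.2,-12],-28],[[10,-8.8,-16.5],-35]]'|head -3
python3 plan2.py '[[0.2,0.35,0.3],[0,0.45,0.3],[-0.1,0.5,0.3]]'
```

```text
t: 16.1
ee_pos: [0.4037, -0.0891, 0.3662]
eef_rot: [0.325, 0.635, 0.591, -0.378]
t: 16.35
ee_pos: [0.4195, 0.0007, 0.2991]
eef_rot: [0.324, 0.635, 0.591, -0.378]
t: 16.77
ee_pos: [0.3632, 0.139, 0.2539]
eef_rot: [0.199, 0.424, 0.766, -0.441]
x [0.3632 0.139  0.2539] q [ 0.59  0.32  0.08  2.11 -0.72  1.92]
[[-0.561  0.825 -0.069]
 [ 0.474  0.251 -0.844]
 [-0.679 -0.506 -0.532]]
[0.2  0.35 0.3 ] [ 1.03  0.27  0.21  2.11 -0.42  2.1 ] 0.2956 shift [ 16.  -10.5 -19.1] d 0.27
[0.   0.45 0.3 ] [ 1.35  0.34  0.34  2.11 -0.12  2.37] 0.4543 shift [ 16.  -14.   -7.1] d 0.22
[-0.1  0.5  0.3] [1.48 0.44 0.48 2.11 0.04 2.5 ] 0.512 shift [ 8.  -7.  -3.5] d 0.11
```

```bash

python3 -m creep '[[[2.4,-1.5,-2.8],0],[[4.8,-3,-5.6],0],[[7.2,-4.5,-8.4],0],[[9.6,-6,-11.2],0],[[12,-7.5,-14],0]]'|head -3
python3 plan2.py '[[0.2,0.35,0.3],[0,0.4,0.3],[-0.15,0.45,0.3]]'
```

```text
t: 17.18
ee_pos: [0.2801, 0.2198, 0.2121]
eef_rot: [0.201, 0.427, 0.774, -0.423]
x [0.2801 0.2198 0.2121] q [ 0.8   0.38  0.08  2.11 -0.57  2.07]
[[-0.554  0.831 -0.049]
 [ 0.491  0.278 -0.826]
 [-0.673 -0.482 -0.562]]
[0.2  0.35 0.3 ] [ 1.04  0.27  0.21  2.11 -0.42  2.11] 0.2676 shift [  4.9  -7.3 -15.3] d 0.18
[0.  0.4 0.3] [ 1.34  0.24  0.21  2.11 -0.14  2.37] 0.3863 shift [ 13.5 -15.2  -3.1] d 0.21
[-0.15  0.45  0.3 ] [1.56 0.36 0.37 2.11 0.08 2.57] 0.4449 shift [ 10.8 -11.1  -3.4] d 0.16
```

```bash

python3 -m creep '[[[2.5,-2.5,-1.7],0],[[5,-5,-3.4],0],[[7.5,-7.5,-5.1],0],[[10,-10,-6.8],0],[[12.5,-12.5,-8.5],0]]'|head -3
python3 -m creep '[[[2.5,-2.5,-1.7],0],[[5,-5,-3.4],0],[[7.5,-7.5,-5.1],0],[[10,-10,-6.8],0],[[12.5,-12.5,-8.5],0]]'|head -3
python3 plan2.py '[[0,0.4,0.3],[-0.15,0.45,0.3]]'
```

```text
t: 17.6
ee_pos: [0.1433, 0.2771, 0.1817]
eef_rot: [0.199, 0.429, 0.781, -0.409]
t: 18.02
ee_pos: [0.004, 0.3327, 0.1541]
eef_rot: [0.194, 0.431, 0.788, -0.395]
x [0.004  0.3327 0.1541] q [ 1.32  0.48  0.12  2.11 -0.16  2.4 ]
[[-0.553  0.833 -0.035]
 [ 0.526  0.316 -0.79 ]
 [-0.647 -0.455 -0.612]]
[0.  0.4 0.3] [ 1.35  0.23  0.21  2.11 -0.14  2.37] 0.3373 shift [ -5.7  -4.8 -14.2] d 0.16
[-0.15  0.45  0.3 ] [1.57 0.35 0.38 2.11 0.06 2.57] 0.3962 shift [ 10.9 -10.9  -3.4] d 0.16
```

```bash

python3 -m creep '[[[2.2,-3.4,0],-3],[[4.4,-6.8,0],-6],[[6.6,-10.2,0],-9],[[8.8,-13.6,0],-12],[[11,-17,0],-15]]'|head -3
python3 -m creep '[[[1,-2,-2],0],[[2,-4,-4],0],[[1,-5,-7],0],[[-1,-6,-10],0],[[-3,-7,-13],0]]'|head -3
python3 plan2.py '[[-0.25,0.4,0.3],[-0.25,0.4,0.4]]'
```

```text
t: 18.43
ee_pos: [-0.1939, 0.3279, 0.1451]
eef_rot: [0.136, 0.326, 0.841, -0.411]
t: 18.85
ee_pos: [-0.2131, 0.3314, 0.1604]
eef_rot: [0.127, 0.332, 0.848, -0.393]
x [-0.2131  0.3314  0.1604] q [1.69 0.5  0.2  2.11 0.13 2.37]
[[-0.747  0.663 -0.047]
 [ 0.464  0.47  -0.751]
 [-0.476 -0.583 -0.658]]
[-0.25  0.4   0.3 ] [1.71 0.31 0.33 2.11 0.19 2.45] 0.3068 shift [ -0.7  -7.4 -14.2] d 0.16
[-0.25  0.4   0.4 ] [1.72 0.14 0.35 2.11 0.2  2.49] 0.4911 shift [-4.8 -5.8 -6.6] d 0.1
```

```bash

python3 -m creep '[[[1,-4,-4],0],[[2,-8,-8],0],[[2,-10,-12],0],[[2,-12,-16],0],[[2,-14,-20],0]]'|head -3
python3 -m creep '[[[1,-4,-4],0],[[2,-8,-8],0],[[2,-10,-12],0],[[2,-12,-16],0],[[2,-14,-20],0]]'|head -3
python3 plan2.py '[[-0.35,0.4,0.3],[-0.35,0.4,0.4]]'
```

```text
t: 19.27
ee_pos: [-0.2733, 0.3322, 0.1747]
eef_rot: [0.114, 0.339, 0.855, -0.377]
t: 19.68
ee_pos: [-0.3336, 0.3287, 0.1943]
eef_rot: [0.099, 0.345, 0.861, -0.36]
x [-0.3336  0.3287  0.1943] q [1.87 0.51 0.33 2.11 0.28 2.53]
[[-0.742  0.666 -0.077]
 [ 0.523  0.503 -0.688]
 [-0.419 -0.551 -0.722]]
[-0.35  0.4   0.3 ] [1.85 0.41 0.47 2.11 0.31 2.58] 0.2182 shift [  0.5  -3.3 -12.4] d 0.13
[-0.35  0.4   0.4 ] [1.85 0.24 0.48 2.11 0.33 2.63] 0.3729 shift [-4.2 -5.5 -7.2] d 0.1
```

```bash

python3 -m creep '[[[-1,-4,-4],0],[[-2,-8,-8],0],[[-4,-10,-12],0],[[-6,-12,-16],0],[[-8,-14,-20],0]]'|head -3
python3 -m creep '[[[-1,-4,-4],0],[[-2,-8,-8],0],[[-4,-10,-12],0],[[-6,-12,-16],0],[[-8,-14,-20],0]]'|head -3
python3 plan2.py '[[0,0.45,0.22],[0.2,0.45,0.22],[0.35,0.43,0.2],[0.38,0.41,0.1]]'
```

```text
t: 20.1
ee_pos: [-0.3559, 0.2967, 0.2317]
eef_rot: [0.084, 0.352, 0.867, -0.343]
t: 20.52
ee_pos: [-0.3859, 0.2661, 0.2656]
eef_rot: [0.068, 0.358, 0.872, -0.327]
x [-0.3859  0.2661  0.2656] q [1.98 0.29 0.24 2.11 0.36 2.65]
[[-0.734  0.669 -0.116]
 [ 0.58   0.529 -0.619]
 [-0.353 -0.522 -0.777]]
[0.   0.45 0.22] [ 1.31  0.47  0.39  2.11 -0.04  2.1 ] 0.0552 shift [-16.   37.9 -12.3] d 0.43
[0.2  0.45 0.22] [ 1.03  0.59  0.54  2.11 -0.22  1.87] 0.0616 shift [-14.7  13.4  -2.3] d 0.2
[0.35 0.43 0.2 ] [ 0.85  0.77  0.76  2.11 -0.33  1.71] 0.0473 shift [-11.5  10.    1.1] d 0.15
[0.38 0.41 0.1 ] [ 0.8   0.87  0.72  2.01 -0.36  1.69] 0.0 shift [0.2 6.2 8.7] d 0.11
```

```bash

python3 plan2.py '[[-0.36,0.32,0.15],[-0.2,0.40,0.13],[0,0.45,0.13],[0.2,0.45,0.13],[0.35,0.43,0.11]]'
```

```text
x [-0.3859  0.2661  0.2656] q [1.98 0.29 0.24 2.11 0.36 2.65]
[[-0.734  0.669 -0.116]
 [ 0.58   0.529 -0.619]
 [-0.353 -0.522 -0.777]]
[-0.36  0.32  0.15] [1.91 0.41 0.17 1.95 0.32 2.59] 0.0 shift [ 5.3 10.6  5.3] d 0.13
[-0.2   0.4   0.13] [1.62 0.48 0.21 1.97 0.15 2.35] 0.0 shift [-6.4 16.  -5.3] d 0.18
[0.   0.45 0.13] [ 1.31  0.58  0.34  2.01 -0.05  2.11] 0.0 shift [-11.8  16.   -5.4] d 0.21
[0.2  0.45 0.13] [ 1.03  0.71  0.52  2.04 -0.22  1.89] 0.0 shift [-14.7  13.4  -2.3] d 0.2
[0.35 0.43 0.11] [ 0.85  0.88  0.74  2.04 -0.33  1.73] 0.0 shift [-11.5  10.    1.1] d 0.15
```

```bash

python3 -m creep '[[[1.3,2.6,1.3],0],[[2.6,5.3,2.6],0],[[4,8,4],0],[[5.3,10.6,5.3],0]]'|head -3
python3 -m creep '[[[-1.3,3.2,-1],0],[[-2.6,6.4,-2.1],0],[[-3.9,9.6,-3.2],0],[[-5.2,12.8,-4.2],0],[[-6.4,16,-5.3],0]]'|head -3
python3 -m creep '[[[-2.3,3.2,-1],0],[[-4.7,6.4,-2.1],0],[[-7.1,9.6,-3.2],0],[[-9.4,12.8,-4.3],0],[[-11.8,16,-5.4],0]]'|head -3
python3 -m creep '[[[-2.9,2.7,-0.5],7],[[-5.9,5.4,-1],14],[[-8.8,8,-1.4],21],[[-11.8,10.7,-1.9],28],[[-14.7,13.4,-2.3],35]]'
python3 - <<'E'
from plan2 import *
s=r.get_state();Rt=R.from_quat(np.roll(s["eef_rot"],-1));M=Rt.as_matrix()
n=np.array([np.cos(np.radians(-11)),np.sin(np.radians(-11)),0]);v=M.T@n;print("yaw",np.degrees(np.arctan2(-v[0],v[1])),"oop deg",np.degrees(np.arcsin(v[2])))
path(json.loads('[[0.37,0.42,0.1]]'))
E
```

```text
t: 20.85
ee_pos: [-0.3592, 0.3207, 0.1483]
eef_rot: [0.068, 0.359, 0.871, -0.328]
t: 21.27
ee_pos: [-0.1977, 0.4007, 0.1299]
eef_rot: [0.068, 0.359, 0.871, -0.328]
t: 21.68
ee_pos: [0.0025, 0.4498, 0.1302]
eef_rot: [0.068, 0.359, 0.871, -0.328]
t: 22.1
ee_pos: [0.2027, 0.449, 0.1302]
eef_rot: [0.164, 0.606, 0.721, -0.292]
contact_force: [0.4, 1.3, -0.3]
width: 0.0855
finger_force: 0.0
yaw 20.838212538962445 oop deg 0.19690361984843982
x [0.2027 0.449  0.1302] q [ 1.03  0.71  0.52  2.04 -0.22  2.5 ]
[[-0.211  0.97  -0.117]
 [ 0.779  0.094 -0.62 ]
 [-0.591 -0.222 -0.776]]
[0.37 0.42 0.1 ] [ 0.82  0.89  0.74  2.02 -0.35  2.32] 0.0 shift [-4.  16.6  2.2] d 0.17
```

```bash

python3 -m creep '[[[-1,3.3,0.5],4],[[-2,6.6,1],8],[[-3,10,1.5],12],[[-3.5,13.5,1.9],16],[[-4,16.6,2.2],21]]'
python3 - <<'E'
from plan2 import *
t=snap("top","pics/t1.png")[:,:,::-1];s=snap("side","pics/s1.png")[:,:,::-1]
a=cv2.resize(t[150:270,60:180],(400,400),interpolation=cv2.INTER_CUBIC)
b=cv2.resize(s[50:170,120:240],(400,400),interpolation=cv2.INTER_CUBIC)
cv2.imwrite("pics/crop1.png",np.clip(np.hstack([a,b]).astype(float)*1.6,0,255).astype(np.uint8))
path(json.loads('[[0.381,0.411,0.068],[0.548,0.3786,0.068],[0.5428,0.3507,0.0332]]'))
E
```

```text
t: 22.52
ee_pos: [0.3695, 0.4202, 0.0987]
eef_rot: [0.214, 0.727, 0.6, -0.258]
contact_force: [-0.2, 1.4, 0.6]
width: 0.0858
finger_force: 0.0
x [0.3711 0.4189 0.0968] q [ 0.81  0.9   0.74  2.02 -0.35  2.69]
[[ 0.151  0.981 -0.121]
 [ 0.76  -0.193 -0.621]
 [-0.633  0.002 -0.774]]
[0.381 0.411 0.068] [ 0.8   0.9   0.7   1.96 -0.36  2.67] 0.0 shift [1.4 1.1 2.6] d 0.03
[0.548  0.3786 0.068 ] [ 0.62  1.19  1.16  2.03 -0.45  2.49] 0.0301 shift [ 0.1 17.  -0. ] d 0.17
[0.5428 0.3507 0.0332] [ 0.6   1.18  1.07  1.99 -0.46  2.49] 0.0 shift [0.  0.  4.5] d 0.04
```

View pics/crop1.png

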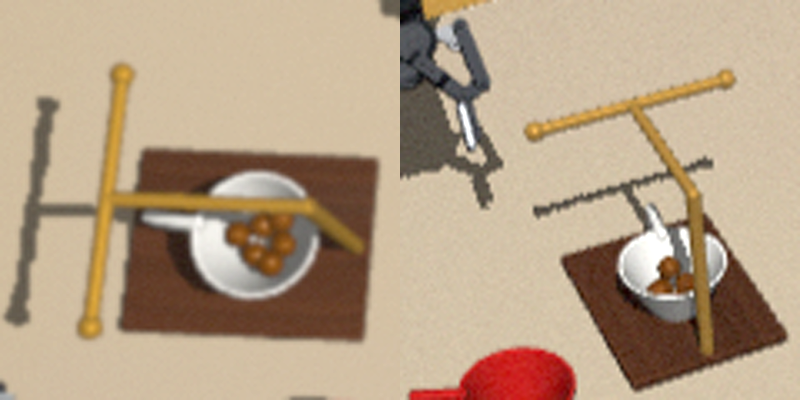

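The crop shows the scene unchanged. The gripper is at the front-left, below rail height, at side pixel (140,92). The cup's ear runs under the cross rail. I'll enter sideways under the rail.

```bash
python3 - <<'E'
from plan2 import *
print(proj("side",[[.371,.419,.097]]))
s=r.get_state();Rt=R.from_quat(np.roll(s["eef_rot"],-1));x=np.array(s["ee_pos"]);q=np.array(s["joint_positions"])
print(FK(q)[0]-x)
path(json.loads('[[0.381,0.402,0.068],[0.546,0.369,0.068],[0.5428,0.3507,0.0332]]'))
y=Rt.as_matrix()[:,1]
print(proj("side",[x+.042*y,x-.042*y,x+.042*y-.013*Rt.as_matrix()[:,2]]))
E
```

```text
[[126.33894688 112.15527333]]
[-8.00341347e-05  2.60143967e-05  2.93947719e-04]
x [0.3711 0.4189 0.0968] q [ 0.81  0.9   0.74  2.02 -0.35  2.69]
[[ 0.151  0.981 -0.121]
 [ 0.76  -0.193 -0.621]
 [-0.633  0.002 -0.774]]
[0.381 0.402 0.068] [ 0.79  0.87  0.65  1.95 -0.36  2.67] 0.0 shift [0.7 1.3 3.2] d 0.03
[0.546 0.369 0.068] [ 0.62  1.19  1.16  2.04 -0.45  2.49] 0.0188 shift [-0.  16.8  0.1] d 0.17
[0.5428 0.3507 0.0332] [ 0.6   1.18  1.07  1.99 -0.46  2.49] 0.0 shift [0.8 0.  3.9] d 0.04
[[141.68317277 108.88718971]
 [110.89131681 115.61274873]
 [140.44246125 104.2421898 ]]
```

```bash
python3 - <<'E'
from h import *
s=cv2.imread("pics/s1.png")
a=cv2.resize(s[50:130,90:170],(560,560),interpolation=cv2.INTER_CUBIC).astype(float)*1.8
for u,v,c in((141.7,108.9,(0,255,0)),(110.9,115.6,(0,255,0)),(140.4,104.2,(255,0,0))): cv2.circle(a,(int((u-90)*7),int((v-50)*7)),4,c,-1)
cv2.imwrite("pics/z1.png",np.clip(a,0,255).astype(np.uint8))
E
```

```text
(no output)
```

View pics/z1.png

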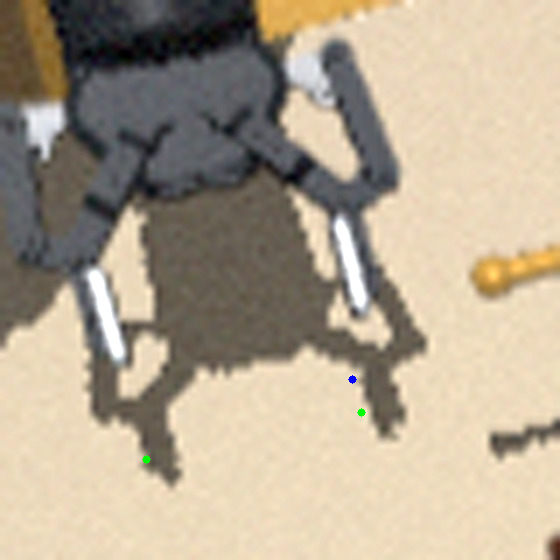

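```bash
python3 - <<'E'
from h import *
s=r.get_state();M=R.from_quat(np.roll(s["eef_rot"],-1)).as_matrix();x=np.array(s["ee_pos"])
t=cv2.imread("pics/t1.png")
a=cv2.resize(t[220:340,0:120],(600,600),interpolation=cv2.INTER_CUBIC).astype(float)*1.8
P=[x+.042*M[:,1],x-.042*M[:,1],x+.042*M[:,1]-.013*M[:,2],x+.042*M[:,1]-.039*M[:,2]]
uv=proj("top",P);print(uv.round(1))
for (u,v),c in zip(uv,((0,255,0),(0,255,0),(255,0,0),(0,0,255))): cv2.circle(a,(int(u*5),int((v-220)*5)),4,c,-1)
cv2.imwrite("pics/z2.png",np.clip(a,0,255).astype(np.uint8))
E
```

```text
[[ 79.7 272.8]
 [ 70.8 311.2]
 [ 74.3 272. ]
 [ 63.1 270.5]]
```

View pics/z2.png

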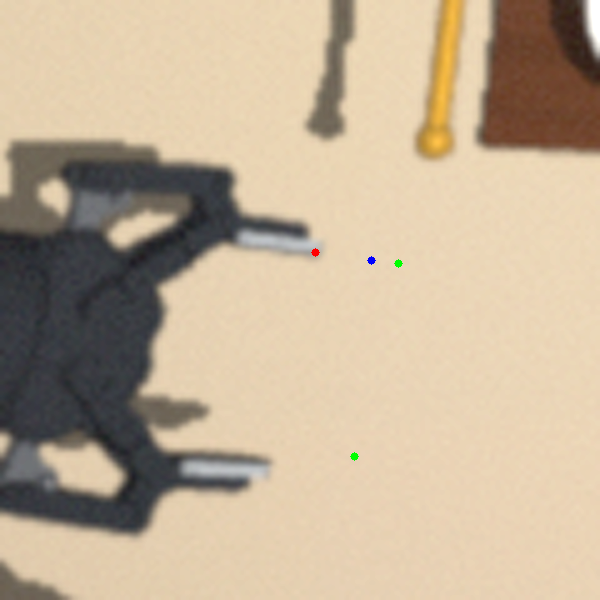

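The zoomed pictures show the open fingertips at side (141.7,94.6) and top (63,269). That is about 39 mm behind the reported TCP rather than 13 mm. I'll close the fingers and check whether this is the swing or an offset.

```bash
python3 -m creep '[[[0,0,0],0],[[0,0,0],0],[[0,0,0],0],[[0,0,0],0],[[0,0,0],0]]' -1 20
python3 -m creep '[[[0,0,0],0],[[0,0,0],0]]' | grep width
python3 - <<'E'
from h import *
s=r.get_state();M=R.from_quat(np.roll(s["eef_rot"],-1)).as_matrix();x=np.array(s["ee_pos"])
ims=[]
for n,y0,x0,S in(("top",220,0,120),("side",50,90,80)):
    t=snap(n,f"pics/c_{n}.png")[:,:,::-1]; k=400/S
    a=cv2.resize(t[y0:y0+S,x0:x0+S],(400,400),interpolation=cv2.INTER_CUBIC).astype(float)*1.8
    uv=proj(n,[x,x-.013*M[:,2],x-.026*M[:,2]]);print(n,uv.round(1))
    for (u,v),c in zip(uv,((0,255,0),(255,0,0),(0,0,255))): cv2.circle(a,(int((u-x0)*k),int((v-y0)*k)),3,c,-1)
    ims.append(a)
cv2.imwrite("pics/z3.png",np.clip(np.hstack(ims),0,255).astype(np.uint8))
E
```

```text
t: 23.03
ee_pos: [0.3669, 0.4222, 0.1004]
eef_rot: [0.214, 0.725, 0.602, -0.257]
contact_force: [-0.5, 0.8, 0.2]
width: 0.0255
finger_force: 0.0
width: 0.001
top [[ 73.2 293.7]
 [ 67.7 293.2]
 [ 62.  292.6]]
side [[124.4 111.1]
 [123.1 106.4]
 [121.8 101.7]]
```

View pics/z3.png

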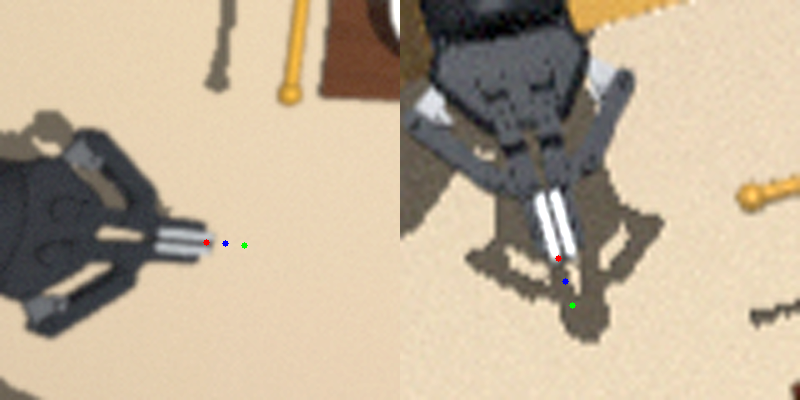

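The closed tip sits about 26 mm behind the reported TCP along the tool in both views. I'll add this to my targets, reopen and go in.

```bash
python3 plan2.py '[[0.379,0.398,0.052],[0.5458,0.3657,0.0518],[0.5397,0.3346,0.0131]]'
```

```text
x [0.3674 0.4218 0.1001] q [ 0.82  0.89  0.74  2.02 -0.34  2.69]
[[ 0.145  0.983 -0.116]
 [ 0.763 -0.186 -0.619]
 [-0.63   0.001 -0.777]]
[0.379 0.398 0.052] [ 0.79  0.85  0.6   1.91 -0.36  2.66] 0.0 shift [1.4 1.6 5.1] d 0.05
[0.5458 0.3657 0.0518] [ 0.61  1.21  1.16  2.03 -0.46  2.49] 0.0093 shift [-0.  17.   0.1] d 0.17
[0.5397 0.3346 0.0131] [ 0.59  1.09  0.89  1.89 -0.47  2.47] 0.0 shift [-0. -0.  5.] d 0.05
```

```bash
python3 -m creep '[[[0.5,0.5,2],0],[[1,1,4],0],[[1.4,1.6,5.5],0],[[1.4,1.6,5.5],0],[[1.4,1.6,5.5],0]]' 1 |head -3
python3 -m creep '[[[0,2,0],0],[[0,4,0],0],[[0,6,0],0],[[0,8,0],0],[[0,8,0],0]]'
python3 -m creep '[[[0,2,0],0],[[0,4,0],0],[[0,6,0],0],[[0,8,0],0],[[0,9,0],0]]'
python3 plan2.py '[[0.5397,0.3346,0.0131]]'
```

```text
t: 23.72
ee_pos: [0.3786, 0.3948, 0.0484]
eef_rot: [0.214, 0.726, 0.601, -0.258]
t: 24.13
ee_pos: [0.4607, 0.38, 0.0498]
eef_rot: [0.214, 0.727, 0.6, -0.256]
contact_force: [0.5, -1.0, -0.1]
width: 0.085
finger_force: 0.0
t: 24.55
ee_pos: [0.5392, 0.357, 0.0415]
eef_rot: [0.213, 0.723, 0.602, -0.264]
contact_force: [-0.5, -0.3, -3.0]
width: 0.0854
finger_force: 0.0
x [0.5392 0.357  0.0415] q [ 0.61  1.22  1.15  2.03 -0.46  2.49]
[[ 0.137  0.983 -0.125]
 [ 0.758 -0.185 -0.625]
 [-0.637 -0.009 -0.771]]
[0.5397 0.3346 0.0131] [ 0.59  1.12  0.94  1.91 -0.47  2.47] 0.0 shift [0.1 0.5 3.6] d 0.04
```

```bash
python3 -m creep '[[[0,0.2,1],0],[[0,0.4,2],0],[[0,0.5,3],0],[[0.1,0.5,3.6],0],[[0.1,0.5,3.6],0]]'
python3 - <<'E'
from h import *
s=r.get_state();M=R.from_quat(np.roll(s["eef_rot"],-1)).as_matrix();x=np.array(s["ee_pos"])
ims=[]
for n,y0,x0,S in(("top",160,60,110),("side",70,150,80)):
    t=snap(n,f"pics/d_{n}.png")[:,:,::-1]; k=400/S
    a=cv2.resize(t[y0:y0+S,x0:x0+S],(400,400),interpolation=cv2.INTER_CUBIC).astype(float)*1.8
    ims.append(a)
cv2.imwrite("pics/z4.png",np.clip(np.hstack(ims),0,255).astype(np.uint8))
E
```

```text
t: 24.97
ee_pos: [0.5442, 0.3389, 0.0202]
eef_rot: [0.214, 0.726, 0.602, -0.255]
contact_force: [0.3, 0.0, 0.2]
width: 0.0854
finger_force: 0.0
```

View pics/z4.png

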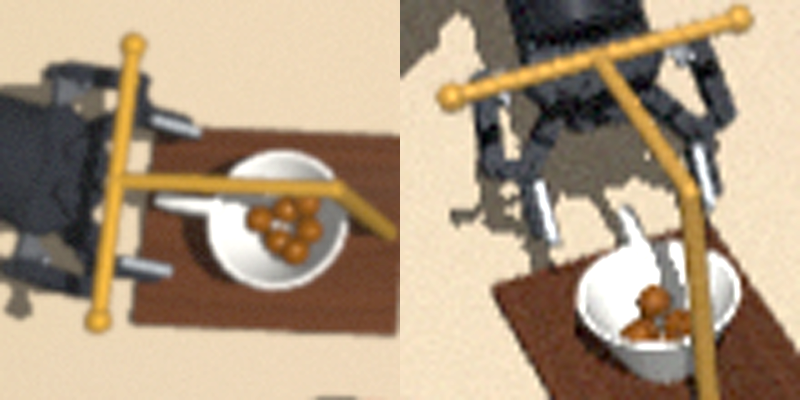

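The picture shows the open fingertips on both sides of the ear: top midpoint about (185,200) in the crop against the ear at (155–210,205). The rail is clear above. I'll go in a little deeper and close.

```bash
python3 -m creep '[[[0,-0.1,0.4],0],[[0,-0.1,0.8],0],[[0,-0.1,0.8],0]]' 1|head -4
python3 -m creep '[[[0,0,0],0],[[0,0,0],0],[[0,0,0],0],[[0,0,0],0],[[0,0,0],0]]' -1 80
python3 -m creep '[[[0,0,0],0],[[0,0,0],0],[[0,0,0],0],[[0,0,0],0]]' -1 80
python3 plan2.py '[[0.535,0.34,0.06],[0.38,0.4,0.09],[0.3,0.42,0.15]]'
```

```text
t: 25.32
ee_pos: [0.5424, 0.3339, 0.0133]
eef_rot: [0.214, 0.726, 0.602, -0.255]
contact_force: [-0.4, 0.6, -0.5]
t: 25.73
ee_pos: [0.5424, 0.3337, 0.0132]
eef_rot: [0.214, 0.726, 0.602, -0.255]
contact_force: [-0.2, 0.2, -0.3]
width: 0.0255
finger_force: 0.0
t: 26.07
ee_pos: [0.5424, 0.3336, 0.0132]
eef_rot: [0.214, 0.726, 0.602, -0.255]
contact_force: [-1.3, 0.7, 1.8]
width: 0.0089
finger_force: 78.0
x [0.5424 0.3336 0.0132] q [ 0.58  1.09  0.89  1.88 -0.47  2.46]
[[ 0.145  0.983 -0.113]
 [ 0.765 -0.184 -0.617]
 [-0.628  0.003 -0.778]]
[0.535 0.34  0.06 ] [ 0.59  1.07  0.94  1.96 -0.46  2.48] 0.0 shift [-2.6 -0.8 -4. ] d 0.05
[0.38 0.4  0.09] [ 0.79  0.84  0.64  1.97 -0.36  2.66] 0.0 shift [  0.5 -16.3  -4.3] d 0.17
[0.3  0.42 0.15] [ 0.89  0.73  0.6   2.06 -0.3   2.75] 0.0 shift [-3.4 -8.2 -5. ] d 0.1
```

Gripped: width 8.9 mm, 78 N. Next I lift 2 cm and slide out sideways to the front-left.

```bash
python3 -m creep '[[[-0.3,0,-0.4],0],[[-0.6,0,-0.8],0],[[-1,0,-1.2],0],[[-1.3,0,-1.6],0]]'
python3 -m creep '[[[0.1,-1,-0.1],0],[[0.4,-3,-0.4],0],[[0.7,-5,-0.6],0],[[1,-7,-0.8],0],[[1.3,-9,-1.1],0]]'
python3 -m creep '[[[0.3,-2,-0.2],0],[[0.6,-4,-0.5],0],[[0.9,-6,-0.7],0],[[1.1,-7.6,-0.9],0],[[1.2,-8.4,-1],0]]'
python3 plan2.py '[[0.38,0.4,0.11],[0.38,0.3,0.20],[0.42,0.1,0.2],[0.45,-0.1,0.25],[0.5,-0.25,0.3]]'
```

```text
t: 26.4
ee_pos: [0.5424, 0.3336, 0.0345]
eef_rot: [0.214, 0.726, 0.602, -0.255]
contact_force: [0.3, 0.7, -2.7]
width: 0.0084
finger_force: 78.2
t: 26.82
ee_pos: [0.4563, 0.3671, 0.0343]
eef_rot: [0.214, 0.726, 0.602, -0.255]
contact_force: [0.2, -0.7, -1.8]
width: 0.0089
finger_force: 78.1
t: 27.23
ee_pos: [0.3757, 0.3987, 0.0343]
eef_rot: [0.214, 0.726, 0.602, -0.255]
contact_force: [0.8, 0.3, -1.6]
width: 0.0088
finger_force: 78.2
x [0.3757 0.3987 0.0343] q [ 0.79  0.85  0.57  1.87 -0.36  2.66]
[[ 0.144  0.983 -0.113]
 [ 0.765 -0.183 -0.617]
 [-0.627  0.003 -0.779]]
[0.38 0.4  0.11] [ 0.79  0.83  0.67  2.   -0.36  2.65] 0.0 shift [-4.6  0.4 -6. ] d 0.08
[0.38 0.3  0.2 ] [ 0.68  0.5   0.38  2.   -0.42  2.56] 0.0 shift [-13.3   1.9  -0.8] d 0.13
[0.42 0.1  0.2 ] [ 0.35  0.1  -0.06  1.79 -0.57  2.22] 0.0 shift [-14.7   7.6  11.9] d 0.2
[ 0.45 -0.1   0.25] [-0.05 -0.17 -0.22  1.62 -0.67  1.74] 0.0 shift [-18.    6.6   8.1] d 0.21
[ 0.5  -0.25  0.3 ] [-0.33 -0.12 -0.09  1.48 -0.67  1.39] 0.0 shift [-13.9   7.7   4.8] d 0.17
```

```bash
cat > pour.py <<'E'
from h import *
from kin import *
from feas import ori
Rg=R.from_quat(np.roll([.214,.726,.602,-.255],-1));xg=np.array([.5424,.3336,.0132])
Rc=ez(np.radians(-101));xc=np.array([.532,.294,.012])
pc=Rg.inv().apply(xc-xg);Rtc=Rg.inv()*Rc
case=np.array([.5185,-.308]);
def cup(x,Rt):
    o=x+Rt.apply(pc);A=Rt*Rtc;k=A.apply([0,0,1]);th=np.linspace(0,2*np.pi,72,endpoint=False)
    ring=lambda r,z:o+A.apply(np.c_[r*np.cos(th),r*np.sin(th),0*th+z])
    ear=o+A.apply([[-.084,s,z] for s in(-.005,.005) for z in(.024,.048)])
    return o,k,ring(.046,.048),ring(.022,0),ear
def plan(R0,phis,q,zl,off):
    out=[]
    for f in phis:
        Rt=R0*ez(np.radians(f));o,k,rim,foot,ear=cup(np.zeros(3),Rt)
        tilt=np.degrees(np.arccos(k[2]));w=np.clip((tilt-5)/45,0,1);m=o+.048*k
        lip=m+w*(rim[rim[:,2].argmin()]-m);hd=k[:2]/max(1e-6,np.linalg.norm(k[:2]))*w
        x=np.r_[case+np.array([0,0])-off*hd-lip[:2],0]
        low=min(rim[:,2].min(),foot[:,2].min(),ear[:,2].min());x[2]=zl(f)-low
        q,e=ik(x,Rt,q);out.append((f,x,Rt,q,e,tilt,hd,rim[:,2].min()+x[2],foot[:,2].min()+x[2]))
    return out
E
cat > pp.py <<'E'
from pour import *
s=r.get_state();R0=R.from_quat(np.roll(s["eef_rot"],-1))
zl=lambda f:np.interp(-f,[0,60,120],[.12,.10,.068])
o=plan(R0,[*range(0,-176,-7),-180],np.array([-.33,-.12,-.09,1.48,-.67,1.39]),zl,.02)
for i,(f,x,Rt,q,e,t,hd,zr,zf) in enumerate(o):
    b=o[(i-1)//5*5] if i else o[0]
    print(f,x.round(3),"tilt",t.round(),"md",hd.round(1),"zrim",zr.round(3),"zf",zf.round(3),"q",q.round(2),round(e,3),"shift",(b[2].inv().apply(x-b[1])*100).round(1))
E
python3 pp.py
```

```text
0 [ 0.529 -0.268  0.121] tilt 0.0 md [ 0. -0.] zrim 0.168 zf 0.12 q [-0.34 -0.01 -0.31  1.14 -0.67  1.37] 0.0 shift [0. 0. 0.]
-7 [ 0.521 -0.267  0.12 ] tilt 4.0 md [ 0. -0.] zrim 0.164 zf 0.118 q [-0.35 -0.03 -0.33  1.14 -0.67  1.24] 0.0 shift [ 0.  -0.7  0.1]
-14 [ 0.509 -0.266  0.12 ] tilt 9.0 md [ 0.1 -0. ] zrim 0.159 zf 0.115 q [-0.35 -0.07 -0.37  1.13 -0.67  1.11] 0.0 shift [-0.  -2.   0.2]
-21 [ 0.495 -0.266  0.12 ] tilt 13.0 md [ 0.2 -0. ] zrim 0.154 zf 0.113 q [-0.36 -0.12 -0.42  1.13 -0.67  0.98] 0.0 shift [-0.2 -3.4  0.3]
-28 [ 0.482 -0.268  0.12 ] tilt 18.0 md [0.3 0. ] zrim 0.149 zf 0.111 q [-0.37 -0.16 -0.46  1.12 -0.66  0.84] 0.0 shift [-0.6 -4.6  0.6]
-35 [ 0.469 -0.27   0.12 ] tilt 22.0 md [0.4 0. ] zrim 0.144 zf 0.108 q [-0.39 -0.21 -0.5   1.12 -0.66  0.7 ] 0.0 shift [-0.9 -5.8  0.9]
-42 [ 0.457 -0.275  0.121] tilt 26.0 md [0.5 0.1] zrim 0.139 zf 0.106 q [-0.41 -0.25 -0.53  1.11 -0.66  0.56] 0.0 shift [ 0.1 -1.2  0.4]
-49 [ 0.447 -0.279  0.121] tilt 30.0 md [0.6 0.1] zrim 0.133 zf 0.104 q [-0.42 -0.29 -0.56  1.1  -0.65  0.41] 0.0 shift [ 0.3 -2.3  0.7]
-56 [ 0.438 -
[... 1896 characters left out ...]
 -0.9 -0.1]
-154 [ 0.465 -0.378  0.138] tilt 75.0 md [0.5 0.9] zrim 0.068 zf 0.079 q [-0.58 -0.21 -0.47  1.   -0.62 -1.61] 0.0 shift [-0.4 -1.8 -0.1]
-161 [ 0.477 -0.383  0.14 ] tilt 76.0 md [0.4 0.9] zrim 0.068 zf 0.08 q [-0.58 -0.17 -0.43  1.   -0.62 -1.73] 0.0 shift [-0.9 -3.  -0.1]
-168 [ 0.486 -0.386  0.142] tilt 77.0 md [0.3 1. ] zrim 0.068 zf 0.081 q [-0.57 -0.14 -0.4   1.01 -0.62 -1.85] 0.0 shift [-1.4 -3.9 -0.1]
-175 [ 0.495 -0.389  0.143] tilt 78.0 md [0.2 1. ] zrim 0.068 zf 0.081 q [-0.57 -0.11 -0.37  1.01 -0.62 -1.96] 0.0 shift [-1.9 -4.6 -0.1]
-180 [ 0.5   -0.39   0.143] tilt 78.0 md [0.2 1. ] zrim 0.068 zf 0.081 q [-0.56 -0.09 -0.35  1.01 -0.62 -2.05] 0.0 shift [-0.  -0.6 -0. ]
```

```bash
python3 -m creep '[[[-0.6,0,-0.8],0],[[-1.8,0.1,-2.4],0],[[-3.4,0.2,-4.4],0],[[-4.6,0.4,-6],0],[[-6,0.6,-6.4],0]]'|head -3
python3 -m creep '[[[-2.2,0.4,-0.3],0],[[-4.9,0.8,-0.3],0],[[-7.7,1.2,-0.2],0],[[-10.2,1.8,0.6],0],[[-12.4,2.7,2.2],0]]'|head -3
python3 -m creep '[[[-2.2,1.2,1.8],0],[[-4.4,2.4,3.6],0],[[-6.6,3.6,5.4],0],[[-8.8,4.8,7.2],0],[[-11.2,6,9],0]]'|head -3
python3 -m creep '[[[-2.4,1.5,2],0],[[-4.8,3.1,4],0],[[-7.2,4.6,6],0],[[-9.6,6.2,8],0],[[-12,7.8,10],0]]'
python3 plan2.py '[[0.529,-0.268,0.2],[0.529,-0.268,0.121]]'
```

```text
t: 27.65
ee_pos: [0.3835, 0.3909, 0.1246]
eef_rot: [0.214, 0.727, 0.602, -0.253]
t: 28.07
ee_pos: [0.3891, 0.276, 0.1852]
eef_rot: [0.214, 0.727, 0.602, -0.253]
t: 28.48
ee_pos: [0.421, 0.1225, 0.1835]
eef_rot: [0.214, 0.726, 0.601, -0.255]
t: 28.9
ee_pos: [0.4685, -0.046, 0.1817]
eef_rot: [0.214, 0.726, 0.601, -0.255]
contact_force: [0.9, 0.3, -2.3]
width: 0.009
finger_force: 78.3
x [ 0.4685 -0.046   0.1817] q [ 0.06 -0.03 -0.22  1.57 -0.66  1.88]
[[ 0.147  0.983 -0.114]
 [ 0.764 -0.186 -0.618]
 [-0.628  0.004 -0.778]]
[ 0.529 -0.268  0.2  ] [-0.34 -0.04 -0.19  1.29 -0.67  1.37] 0.0 shift [-17.2  10.1  11.6] d 0.23
[ 0.529 -0.268  0.121] [-0.34 -0.01 -0.3   1.14 -0.67  1.37] 0.0 shift [ 5.  -0.   6.1] d 0.08
```

```bash
python3 -m creep '[[[-2.6,1.5,1.8],0],[[-5.2,3,3.5],0],[[-8,4.6,5.3],0],[[-10.6,6.2,7.1],0],[[-13,7.6,8.8],0]]'|head -3
python3 -m creep '[[[-2.2,1.4,1.6],0],[[-3.8,2.3,2.6],0],[[-3,2.4,4],0],[[-1,2.5,6.3],0],[[0.8,2.5,8.9],0]]'
python3 - <<'E'
from pour import *
s=r.get_state();Rt=R.from_quat(np.roll(s["eef_rot"],-1));x=np.array(s["ee_pos"])
o,k,rim,foot,ear=cup(x,Rt);print(o,k)
ims=[]
for n,y0,x0,S in(("top",140,330,110),("side",200,260,150)):
    t=snap(n,f"pics/e_{n}.png")[:,:,::-1].copy(); f=400/S
    a=cv2.resize(t[y0:y0+S,x0:x0+S],(400,400),interpolation=cv2.INTER_CUBIC).astype(float)*1.8
    for u,v in proj(n,rim[::6]): cv2.circle(a,(int((u-x0)*f),int((v-y0)*f)),2,(0,255,0),-1)
    c=np.r_[case,.05];A=ez(np.radians(-12.8))
    for u,v in proj(n,c+A.apply([[i*.065,j*.075,0] for i in(-1,1) for j in(-1,1)])): cv2.circle(a,(int((u-x0)*f),int((v-y0)*f)),3,(255,0,0),-1)
    ims.append(a)
cv2.imwrite("pics/z5.png",np.clip(np.hstack(ims),0,255).astype(np.uint8))
E
```

```text
t: 29.32
ee_pos: [0.5139, -0.2143, 0.1955]
eef_rot: [0.214, 0.727, 0.601, -0.255]
t: 29.73
ee_pos: [0.5303, -0.2664, 0.1213]
eef_rot: [0.215, 0.727, 0.6, -0.255]
contact_force: [0.8, -0.0, -2.9]
width: 0.0091
finger_force: 78.3
[ 0.51977668 -0.30600481  0.12014735] [-0.00250508  0.00130665  0.99999601]
```

View pics/z5.png

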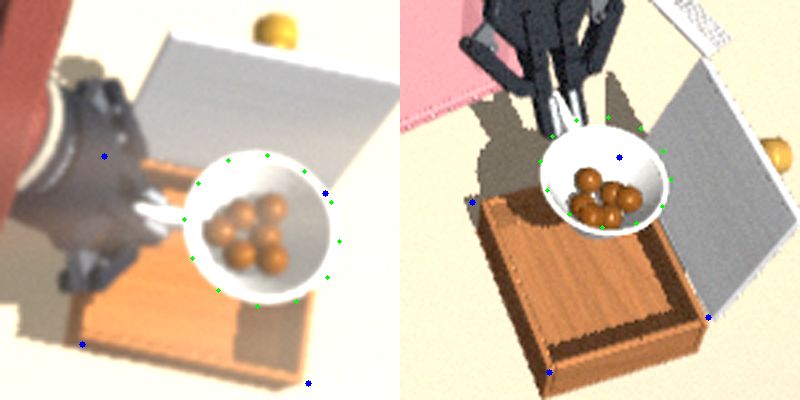

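The cup matches my prediction to about 1.5 px, all six beads are in it, and it sits above the case. The visible case corners agree with the fit. The top-left corner is hidden by the gripper. Now I pour.

```bash
python3 -m creep '[[[0,-0.7,0.1],-7],[[0,-2,0.2],-14],[[-0.2,-3.4,0.3],-21],[[-0.6,-4.6,0.6],-28],[[-0.9,-5.8,0.9],-35]]'|head -2
python3 -m creep '[[[0.1,-1.2,0.4],-7],[[0.3,-2.3,0.7],-14],[[0.1,-3.4,1.2],-21],[[0,-4.3,1.7],-28],[[-0.1,-5.1,2.2],-35]]'|head -2
python3 -m creep '[[[-0.1,-0.9,0.7],-7],[[0,-1.5,1.3],-14],[[-0.3,-1.8,1.7],-21],[[-1.1,-2.3,2.3],-28],[[-1.6,-2.5,2.7],-35]]'
python3 - <<'E'
from pour import *
s=r.get_state();Rt=R.from_quat(np.roll(s["eef_rot"],-1));x=np.array(s["ee_pos"])
o,k,rim,foot,ear=cup(x,Rt);print("tilt",np.degrees(np.arccos(k[2])),"k",k.round(2),"lip",rim[rim[:,2].argmin()].round(3),"foot low",foot[:,2].min().round(3))
E
```

```text
t: 30.25
ee_pos: [0.4702, -0.2671, 0.121]
t: 30.67
ee_pos: [0.4227, -0.2964, 0.1229]
t: 31.08
ee_pos: [0.4223, -0.3369, 0.1202]
eef_rot: [-0.073, -0.037, 0.942, -0.326]
contact_force: [0.1, -1.3, -2.8]
width: 0.0087
finger_force: 78.5
tilt 59.917915805435236 k [0.71 0.5  0.5 ] lip [ 0.503 -0.318  0.081] foot low 0.077
```

```bash
python3 -m creep '[[[-0.4,-0.5,0.4],-7],[[-1,-1.3,0.8],-14],[[-1.5,-2,0.7],-21],[[-2,-2.8,0.6],-28],[[-2.6,-3.5,0.6],-35]]'|head -4
python3 -m creep '[[[-0.2,-0.9,-0.1],-7],[[-0.4,-1.8,-0.1],-14],[[-0.9,-3,-0.1],-21],[[-1.4,-3.9,-0.1],-28],[[-1.9,-4.6,-0.1],-35]]'|head -4
python3 -m creep '[[[0,-0.6,0],-5],[[0,-0.6,0],-5],[[0,-0.6,0],-5],[[0,-0.6,0],-5],[[0,-0.6,0],-5]]'
python3 - <<'E'
from pour import *
s=r.get_state();Rt=R.from_quat(np.roll(s["eef_rot"],-1));x=np.array(s["ee_pos"])
o,k,rim,foot,ear=cup(x,Rt);print("tilt",np.degrees(np.arccos(k[2])),"k",k.round(2),"lip",rim[rim[:,2].argmin()].round(3))
for n in("top","side"):
    im=snap(n,f"pics/f_{n}.png").astype(int)
    d=np.abs(im-np.array(cv2.imread(f"pics/e_{n}.png")[:,:,::-1]).astype(int)).sum(2)
    # bead colour from earlier picture: strong orange, dark
    hsv=cv2.cvtColor(im.astype(np.uint8),cv2.COLOR_RGB2HSV)
    e=cv2.cvtColor(cv2.imread(f"pics/e_{n}.png"),cv2.COLOR_BGR2HSV)
    print(n,"bead px",hsv[205,383] , "mean?",e[[200,210],[405,398]] if n=="top" else e[[270,275],[330,340]])
E
```

```text
t: 31.5
ee_pos: [0.4513, -0.3672, 0.1327]
eef_rot: [-0.168, -0.319, 0.887, -0.289]
contact_force: [0.7, -0.2, -2.0]
t: 31.92
ee_pos: [0.4963, -0.3871, 0.1433]
eef_rot: [-0.247, -0.571, 0.75, -0.225]
contact_force: [0.4, 0.3, -1.3]
t: 32.33
ee_pos: [0.501, -0.3872, 0.1407]
eef_rot: [-0.255, -0.601, 0.727, -0.214]
contact_force: [0.9, 0.6, -1.9]
width: 0.0088
finger_force: 78.6
tilt 77.79194726169489 k [0.18 0.96 0.21] lip [ 0.516 -0.325  0.066]
top bead px [  5 129  99] mean? [[ 13 104 108]
 [ 14 167 131]]
side bead px [ 19  52 168] mean? [[ 15 219  86]
 [ 11 187  75]]
```

```bash
python3 - <<'E'
from pour import *
im=cv2.imread("pics/f_side.png");h=cv2.cvtColor(im,cv2.COLOR_BGR2HSV).astype(int)
e=cv2.cvtColor(cv2.imread("pics/e_side.png"),cv2.COLOR_BGR2HSV).astype(int)
print("wood",e[300,330],e[310,345])
m=((h[:,:,1]>190)&(h[:,:,2]>45)).astype(np.uint8)
c=np.r_[case,.016];A=ez(np.radians(-12.8))
print("floor corners",proj("side",c+A.apply([[i*.059,j*.069,0] for i,j in((-1,-1),(-1,1),(1,1),(1,-1))])).round())
s=r.get_state();Rt=R.from_quat(np.roll(s["eef_rot"],-1));o,k,rim,foot,ear=cup(np.array(s["ee_pos"]),Rt)
print("rim box",proj("side",rim).min(0).round(),proj("side",rim).max(0).round())
for v in range(258,335,1): print(v,''.join('#' if h[v,u,1]>195 else '+' if h[v,u,1]>165 else '.' for u in range(280,385)))
E
```

```text
wood [ 13 153 117] [ 12 151 118]
floor corners [[316. 343.]
 [290. 286.]
 [339. 270.]
 [368. 325.]]
rim box [318. 281.] [362. 303.]
258 .........................................................................................................
259 .........................................................................................................
260 .......................................................................+.................................
261 .......................................................................+.................................
262 .........................................................................................................
263 .......................................................+.................................................
264 .........................................................................................................
265 .......................................................#.................................................
266 ....................................................................................
[... 6801 characters left out ...]
........................................
329 ...............................................++.+......................................................
330 .............................................+.++........................................................
331 .....................................++..#.+.#....+......................................................
332 ...........................+...........+.................................................................
333 .............................+..+........................................................................
334 ............................+..+.........................................................................
```

```bash
python3 -m creep '[[[0,-0.8,0],0],[[0,0,0],0],[[0,-0.8,0],0],[[0,0,0],0],[[0,0,0],0]]'|head -4
python3 -m creep '[[[0,0,-1],0],[[0,0,-2.5],0],[[0,0,-4.5],0],[[0,0,-6.5],0],[[0,0,-8],0]]'|head -4
python3 - <<'E'
from pour import *
for n,u0,u1,v0,v1 in(("side",280,390,255,330),("top",340,430,170,250)):
    im=snap(n,f"pics/g_{n}.png")[:,:,::-1].copy();h=cv2.cvtColor(im,cv2.COLOR_BGR2HSV).astype(int)
    b=cv2.GaussianBlur(h[:,:,1].astype(np.float32),(3,3),0)
    m=((b>175)&(h[:,:,0]<22)&(h[:,:,2]>30)).astype(np.uint8);N,l,st,ce=cv2.connectedComponentsWithStats(m)
    print(n,[(ce[i].round().astype(int).tolist(),int(st[i,4])) for i in range(1,N) if st[i,4]>12 and u0-60<ce[i][0]<u1+40 and v0-60<ce[i][1]<v1+40])
s=r.get_state();Rt=R.from_quat(np.roll(s["eef_rot"],-1));o,k,rim,foot,ear=cup(np.array(s["ee_pos"]),Rt)
for n in("side","top"): print("rim box",proj(n,rim).min(0).round(),proj(n,rim).max(0).round())
E
```

```text
t: 32.85
ee_pos: [0.5005, -0.3868, 0.1397]
eef_rot: [-0.255, -0.602, 0.726, -0.213]
contact_force: [-0.4, 0.5, -1.3]
t: 33.27
ee_pos: [0.511, -0.3367, 0.2045]
eef_rot: [-0.255, -0.601, 0.726, -0.215]
contact_force: [-0.1, -0.8, -1.7]
side [([337, 284], 32), ([318, 291], 62), ([303, 296], 38), ([352, 306], 149), ([327, 314], 76)]
top []
rim box [311. 240.] [355. 264.]
rim box [382. 180.] [405. 222.]
```

Side view: bead blobs on the case floor at (337,284), (318,291), (303,296) and (327,314), plus one at (352,306) with the area of two beads. That makes all six. Next I turn the cup upright and bring it to the tray.

```bash
python3 plan2.py '[[0.42,-0.15,0.25]]'; python3 - <<'E'
from feas import *
Rg=R.from_quat(np.roll([.214,.726,.602,-.255],-1))
for x in([.49,-.02,.06],[.49,-.02,.0062],[.42,-.15,.25]): q,e=best(x,Rg);print(q.round(2),round(e,3))
E
```

```text
x [ 0.5121 -0.337   0.2056] q [-0.47 -0.1  -0.25  1.19 -0.65 -1.93]
[[-0.147 -0.983 -0.109]
 [-0.763  0.183 -0.619]
 [ 0.629 -0.008 -0.777]]
[ 0.42 -0.15  0.25] [-0.17 -0.33 -0.36  1.55 -0.68 -1.55] 0.0 shift [-10.1  12.4 -14. ] d 0.21
[ 0.1   0.15 -0.26  1.38 -0.65  1.93] 0.0
[ 0.1   0.21 -0.3   1.28 -0.65  1.93] 0.0
[-0.17 -0.33 -0.36  1.55 -0.68  1.59] 0.0
```

```bash
python3 -m creep '[[[-0.5,1.5,-3.5],0],[[-2.5,4,-6.5],0],[[-5,7,-9.5],0],[[-7.5,10,-12],0],[[-10,12.4,-14],0]]'|head -2
python3 -m creep '[[[0,0,0],7],[[0,0,0],14],[[0,0,0],21],[[0,0,0],28],[[0,0,0],35]]'|head -2
python3 -m creep '[[[0,0,0],7],[[0,0,0],14],[[0,0,0],21],[[0,0,0],28],[[0,0,0],35]]'|head -2
python3 -m creep '[[[0,0,0],7],[[0,0,0],14],[[0,0,0],21],[[0,0,0],28],[[0,0,0],35]]'|head -2
python3 -m creep '[[[0,0,0],7],[[0,0,0],14],[[0,0,0],21],[[0,0,0],28],[[0,0,0],35]]'|head -2
python3 -m creep '[[[0,0,0],7],[[0,0,0],14],[[0,0,0],21],[[0,0,0],28],[[0,0,0],35]]'|head -2
python3 -m creep '[[[0,0,0],5],[[0,0,0],5]]'
python3 - <<'E'
from pour import *
s=r.get_state();Rt=R.from_quat(np.roll(s["eef_rot"],-1));x=np.array(s["ee_pos"])
o,k,rim,foot,ear=cup(x,Rt);print("k",k.round(3),"o",o.round(4));d=Rt*Rg.inv();print("rot diff deg",np.degrees(d.as_rotvec()).round(1))
print((Rt.inv().apply([[.48-o[0],-.062-o[1],-.17],[0,0,-.1]])*100).round(1))
for n in("top","side"): snap(n,f"pics/i_{n}.png")
E
```

```text
t: 33.78
ee_pos: [0.4236, -0.1624, 0.2482]
t: 34.2
ee_pos: [0.4247, -0.1633, 0.2471]
t: 34.62
ee_pos: [0.4246, -0.1634, 0.247]
t: 35.03
ee_pos: [0.4246, -0.1634, 0.247]
t: 35.45
ee_pos: [0.4246, -0.1634, 0.247]
t: 35.87
ee_pos: [0.4246, -0.1634, 0.247]
t: 36.03
ee_pos: [0.4246, -0.1634, 0.2471]
eef_rot: [0.214, 0.727, 0.6, -0.255]
contact_force: [-0.5, 0.1, -1.5]
width: 0.0088
finger_force: 79.0
k [-0.002  0.     1.   ] o [ 0.4141 -0.203   0.2459]
rot diff deg [-0.  -0.1 -0.2]
[[22.4  3.7  3.8]
 [ 6.3 -0.1  7.8]]
```

```bash
python3 -m creep '[[[2,0.3,0.3],0],[[6,1,1],0],[[10,1.7,1.7],0],[[14,2.3,2.4],0],[[17.5,2.9,3],0]]'|head -2
python3 -m creep '[[[3,0.5,0.5],0],[[4.9,0.8,0.8],0],[[6.2,0.8,2.4],0],[[7.4,0.8,3.9],0],[[8,0.8,4.7],0]]'
python3 - <<'E'
from pour import *
s=r.get_state();Rt=R.from_quat(np.roll(s["eef_rot"],-1));x=np.array(s["ee_pos"])
o,k,rim,foot,ear=cup(x,Rt);print("k",k.round(3),"o",o.round(4))
print((Rt.inv().apply([[.48-o[0],-.062-o[1],.005-o[2]]])*100).round(1))
ims=[]
for n,y0,x0,S in(("top",150,200,160),("side",160,190,150)):
    t=snap(n,f"pics/j_{n}.png")[:,:,::-1].copy(); f=400/S
    a=cv2.resize(t[y0:y0+S,x0:x0+S],(400,400),interpolation=cv2.INTER_CUBIC).astype(float)*1.7
    for u,v in np.vstack([proj(n,rim[::6]),proj(n,foot[::12])]): cv2.circle(a,(int((u-x0)*f),int((v-y0)*f)),2,(0,255,0),-1)
    ims.append(a)
cv2.imwrite("pics/z6.png",np.clip(np.hstack(ims),0,255).astype(np.uint8))
E
```

```text
t: 36.55
ee_pos: [0.4753, -0.0519, 0.1124]
t: 36.97
ee_pos: [0.4883, -0.0224, 0.0251]
eef_rot: [0.213, 0.725, 0.603, -0.256]
contact_force: [-0.2, -0.6, -2.4]
width: 0.0087
finger_force: 79.0
k [ 0.005 -0.001  1.   ] o [ 0.478  -0.062   0.0239]
[[1.2 0.2 1.4]]
```

View pics/z6.png

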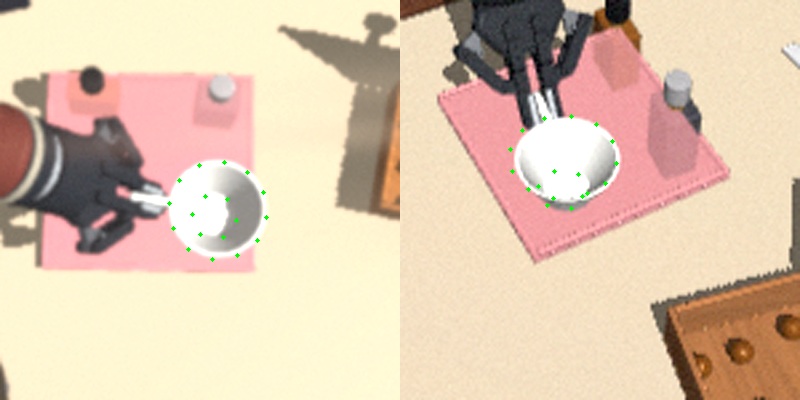

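The last picture shows the empty cup upright above the free part of the tray, with beads visible in the case. The bottles are clear. I'll lower it with a 1 cm shift inward.

```bash
python3 -m creep '[[[0.6,0,0.2],0],[[1.1,0,0.4],0],[[1.5,0,0.5],0],[[1.8,0,0.6],0],[[1.9,0,0.7],0]]'
python3 -m creep '[[[0.1,0,0.15],0],[[0.1,0,0.15],0],[[0.1,0,0.15],0]]'
```

```text
t: 37.48
ee_pos: [0.4917, -0.012, 0.0104]
eef_rot: [0.214, 0.726, 0.602, -0.255]
contact_force: [-0.3, 0.5, -1.9]
width: 0.0086
finger_force: 79.1
t: 37.73
ee_pos: [0.4914, -0.0126, 0.0087]
eef_rot: [0.214, 0.726, 0.602, -0.255]
contact_force: [0.0, -0.3, -1.6]
width: 0.0091
finger_force: 79.1
```

Expected contact is near ee z = 0.006, so I'll lower in 1 mm steps until the wrist force changes.

```bash
for i in 1; do python3 -m creep '[[[0.06,0,0.08],0],[[0.06,0,0.08],0],[[0.06,0,0.08],0]]'|sed -n '2p;4p'; done
python3 -m creep '[[[0.06,0,0.08],0],[[0.06,0,0.08],0],[[0.06,0,0.08],0]]'|sed -n '2p;4p'
python3 -m creep '[[[0.06,0,0.08],0],[[0.06,0,0.08],0],[[0.06,0,0.08],0]]'|sed -n '2p;4p'
```

```text
ee_pos: [0.4914, -0.0126, 0.0076]
contact_force: [-0.5, 0.1, -2.4]
ee_pos: [0.4913, -0.0126, 0.0065]
contact_force: [0.1, 0.3, -1.3]
ee_pos: [0.4916, -0.0127, 0.006]
contact_force: [-0.4, 0.9, 3.0]
```

```bash
python3 -m creep '[[[0,0,0],0],[[0,0,0],0],[[0,0,0],0],[[0,0,0],0],[[0,0,0],0]]' 0 20 | tail -3
python3 -m creep '[[[0,0,-0.5],0],[[0,0,-1.5],0],[[0,0,-3],0],[[0,0,-5],0],[[0,0,-7],0]]'
python3 -m creep '[[[-1,0,-3],0],[[-2,0,-5],0],[[-3,0,-5],0],[[-3,0,-5],0],[[-3,0,-5],0]]'
python3 - <<'E'
from pour import *
Rt=Rg;o,k,rim,foot,ear=cup(np.array([.4916,-.0127,.006]),Rt);print(o)
for n in("top","side"):
    im=snap(n,f"pics/k_{n}.png");g=im.min(2).astype(np.uint8)
    c=proj(n,[o+[0,0,.048]])[0];u,v=c.round().astype(int);
    sat=cv2.cvtColor(im,cv2.COLOR_RGB2HSV)[:,:,1]
    m=np.zeros_like(g);m[v-25:v+26,u-25:u+26]=((sat<40)&(g>70))[v-25:v+26,u-25:u+26]
    cs,_=cv2.findContours(m,cv2.RETR_EXTERNAL,cv2.CHAIN_APPROX_NONE);cc=max(cs,key=cv2.contourArea)
    print(n,"pred rim c",c.round(1),"white bbox",cv2.boundingRect(cc),"pred rim box",proj(n,rim).min(0).round(1),proj(n,rim).max(0).round(1))
h=cv2.cvtColor(cv2.imread("pics/k_side.png"),cv2.COLOR_BGR2HSV).astype(int);b=cv2.GaussianBlur(h[:,:,1].astype(np.float32),(3,3),0)
N,l,st,ce=cv2.connectedComponentsWithStats(((b>175)&(h[:,:,0]<22)&(h[:,:,2]>30)).astype(np.uint8))
print([(ce[i].round().astype(int).tolist(),int(st[i,4])) for i in range(1,N) if st[i,4]>12 and 280<ce[i][0]<390 and 250<ce[i][1]<345])
a=cv2.imread("pics/top0.png").astype(int);k2=cv2.imread("pics/k_top.png").astype(int)
E
```

```text
contact_force: [-0.1, 0.4, -0.1]
width: 0.043
finger_force: 0.0
t: 39.32
ee_pos: [0.4993, 0.0314, 0.0613]
eef_rot: [0.214, 0.726, 0.602, -0.255]
contact_force: [0.2, -0.2, 0.1]
width: 0.0426
finger_force: 0.0
t: 39.73
ee_pos: [0.5006, 0.0384, 0.1178]
eef_rot: [0.214, 0.726, 0.602, -0.255]
contact_force: [-0.7, 0.0, -0.7]
width: 0.0424
finger_force: 0.0
[ 0.4812 -0.0523  0.0048]
top pred rim c [282.6 234.2] white bbox (258, 215, 43, 37) pred rim box [263.4 215.3] [301.8 253.5]
side pred rim c [250.1 220.4] white bbox (233, 196, 38, 44) pred rim box [230.3 205.3] [269.7 236.3]
[([336, 283], 64), ([317, 292], 65), ([304, 296], 36), ([352, 306], 157), ([327, 314], 76)]
```

```bash
python3 -m creep '[[[-1,0,-1.5],0],[[-2,0,-3],0],[[-2,0,-3],0],[[-2,0,-3],0],[[-2,0,-3],0]]' | head -2; python3 -c "
from plant import r
print(r.finish_job())"
```

```text
t: 40.25
ee_pos: [0.5005, 0.0416, 0.1524]
the job is handed in; nothing more can be done
None
```

I handed the job in at about 40 s: all six beads are in the case, and the empty cup stands released and upright on the tray, going by the last camera check. The rail, lid, bottles and comb were left alone as far as I could see; no verdict came back.

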